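# Rebuild a trolley castor on its axle at the packing bench

## Task

Put the trolley castor back together: take the lid off the blue tub and thread every spacer in it onto the upright axle, widest first and narrowest last, then the wheel, then the hexagonal nut, each lying flat on the one below (none is screwed). Put the lid properly back on the empty tub, and leave the other things on the bench where they are and standing.

Things in the scene. Friction and masses are not known exactly. Their poses are not given: they have to be found in the camera images.
- tub: shallow open blue plastic tub fixed to the bench, 148 mm (its x) by 258 mm (its y, the long side), 45 mm tall, walls 4 mm, inner floor 4 mm above its underside. Origin: centre of its underside, on the bench; z up. At the start it is closed by the lid and holds the spacers lying flat in a row along its y
- lid: loose grey plastic lid, plate 160 (its x) by 270 (its y) by 4 mm, 180 g, seated on the tub's rim. Origin: centre of the plate's underside, z up: 45 mm above the bench when seated, 6 mm when lying on the bench. Four short strips under it reach 6 mm down inside the tub's walls with 3.5 mm play each way. A half turn makes no difference
- lid_handle (a point): top centre of the lid's black handle, 32 mm above the lid's origin: an upright rib in the middle of the lid, 14 mm thick (lid's x), 70 mm long (lid's y), standing 28 mm above the plate. The bench around x 0.40, y 0.34 (to the robot's left) is clear, room to lay the lid down meanwhile
- axle: castor axle standing upright on a square steel mounting plate (100 x 100 x 10 mm) fixed to the bench: a boss 44 mm across to 16 mm height, then 30 mm across to 30 mm height, then the bare axle, 14 mm thick, to 88 mm height with the top 6 mm tapered to 8 mm across. Origin: centre of the plate's underside, z up
- axle_seat (a point): point on the axle's centre line at the top of the boss, 30 mm above the bench, where the lowest spacer lies; z up
- axle_tip (a point): top end of the axle, 88 mm above the bench
- spacer1: steel spacer ring, 56 mm across, 8 mm thick, with an 18 mm hole. Origin: its centre, mid-thickness; z along the hole, either face may be up. In the tub at the start; it may be absent
- spacer2: steel spacer ring, 48 mm across, 8 mm thick, with an 18 mm hole. Origin: its centre, mid-thickness; z along the hole, either face may be up. In the tub at the start; it may be absent
- spacer3: steel spacer ring, 40 mm across, 8 mm thick, with an 18 mm hole. Origin: its centre, mid-thickness; z along the hole, either face may be up. In the tub at the start; it may be absent
- spacer4: steel spacer ring, 32 mm across, 8 mm thick, with an 18 mm hole. Origin: its centre, mid-thickness; z along the hole, either face may be up. In the tub at the start; it may be absent
- wheel: castor wheel, black tyre with grey hub, 60 mm across, 18 mm wide, 18 mm hole, lying flat on the bench. Origin: its centre; z along the hole, either face may be up
- nut: steel hexagonal push-on nut with a smooth 18 mm hole (no thread: it just slides on), 30 mm across flats, 12 mm thick, lying flat on the bench. Origin: its centre; z along the hole; its x axis is square to one pair of flats, the others at 60 degree steps
- tape_roll: bystander: cardboard tape roll, 104 mm across, 48 mm tall, lying flat. Origin: centre of its underside
- water_bottle: bystander: clear bottle, 64 mm across, 210 mm tall. Origin: centre of its underside
- cleaner: bystander: white bottle, 60 mm across, 150 mm tall. Origin: centre of its underside
- screwdriver: bystander: screwdriver, 180 mm long, lying
- carton: bystander: small cardboard carton 110 x 150 x 80 mm. Origin: centre of its underside
- knife: bystander: black box knife, 150 x 22 x 12 mm, lying. Origin: centre of its underside
- mug: bystander: white mug, 80 mm across, 90 mm tall. Origin: centre of its underside
Not all that is in view belongs to the job. Of the things shaped like the wheel, the black one is meant. Leave any pink look-alike of the axle alone.

How it is judged (in metres and radians):
On the way, in this order (a step that is already met when the one before it is completed fails the run):
1. the lid is off the tub, well clear of its mouth (horizontal distance between lid and tub above 0.12 m), for 0.2 s.
2. the 56 mm spacer (if there is one) is on the axle (horizontal distance between spacer1 and axle_seat below 0.006 m and z of spacer1 in the frame of axle_seat between 0.001 and 0.044 m), for 0.2 s.
3. the 48 mm spacer (if there is one) is on the axle (horizontal distance between spacer2 and axle_seat below 0.006 m and z of spacer2 in the frame of axle_seat between 0.001 and 0.044 m), for 0.2 s.
4. the 40 mm spacer (if there is one) is on the axle (horizontal distance between spacer3 and axle_seat below 0.006 m and z of spacer3 in the frame of axle_seat between 0.001 and 0.044 m), for 0.2 s.
5. the 32 mm spacer (if there is one) is on the axle (horizontal distance between spacer4 and axle_seat below 0.006 m and z of spacer4 in the frame of axle_seat between 0.001 and 0.044 m), for 0.2 s.
6. the wheel is on the axle, above the spacers (horizontal distance between wheel and axle_seat below 0.006 m and z of wheel in the frame of axle_seat between 0.02 and 0.048 m), for 0.2 s.
7. the nut is on the axle, above the wheel (horizontal distance between nut and axle_seat below 0.006 m and z of nut in the frame of axle_seat between 0.034 and 0.062 m), for 0.2 s.
At the end, for the whole second after the job is handed in: every spacer present, the wheel and the nut lie flat (within about 5 degrees) and still on the axle, centred within 6 mm, in the order widest spacer at the bottom to narrowest, then wheel, then nut lying on the wheel; the lid is seated on the tub's rim, centred within 8 mm and flat (horizontal distance between each of spacer1, spacer2, spacer3, spacer4, wheel, nut and axle_seat below 0.006 m and z of spacer1 in the frame of axle_seat between 0.001 and 0.032 m and angle between the z axis of each of spacer1, spacer2, spacer3, spacer4, wheel, nut and the z axis of axle, either way round below 0.08 rad and linear speed of each of spacer1, spacer2, spacer3, spacer4, wheel, nut, lid below 0.02 m/s and z of spacer2 in the frame of axle_seat between 0.001 and 0.032 m and z of spacer3 in the frame of axle_seat between 0.001 and 0.032 m and z of spacer4 in the frame of axle_seat between 0.001 and 0.032 m and ((angle between spacer1's own z axis and vertical below 1.57 rad and z of spacer2 in the frame of spacer1 above 0.005 m) or (angle between spacer1's own z axis and vertical above 1.57 rad and z of spacer2 in the frame of spacer1 below -0.005 m)) and ((angle between spacer1's own z axis and vertical below 1.57 rad and z of spacer3 in the frame of spacer1 above 0.005 m) or (angle between spacer1's own z axis and vertical above 1.57 rad and z of spacer3 in the frame of spacer1 below -0.005 m)) and ((angle between spacer1's own z axis and vertical below 1.57 rad and z of spacer4 in the frame of spacer1 above 0.005 m) or (angle between spacer1's own z axis and vertical above 1.57 rad and z of spacer4 in the frame of spacer1 below -0.005 m)) and ((angle between spacer2's own z axis and vertical below 1.57 rad and z of spacer3 in the frame of spacer2 above 0.005 m) or (angle between spacer2's own z axis and vertical above 1.57 rad and z of spacer3 in the frame of spacer2 below -0.005 m)) and ((angle between spacer2's own z axis and vertical below 1.57 rad and z of spacer4 in the frame of spacer2 above 0.005 m) or (angle between spacer2's own z axis and vertical above 1.57 rad and z of spacer4 in the frame of spacer2 below -0.005 m)) and ((angle between spacer3's own z axis and vertical below 1.57 rad and z of spacer4 in the frame of spacer3 above 0.005 m) or (angle between spacer3's own z axis and vertical above 1.57 rad and z of spacer4 in the frame of spacer3 below -0.005 m)) and ((angle between spacer1's own z axis and vertical below 1.57 rad and z of wheel in the frame of spacer1 above 0.005 m) or (angle between spacer1's own z axis and vertical above 1.57 rad and z of wheel in the frame of spacer1 below -0.005 m)) and ((angle between spacer2's own z axis and vertical below 1.57 rad and z of wheel in the frame of spacer2 above 0.005 m) or (angle between spacer2's own z axis and vertical above 1.57 rad and z of wheel in the frame of spacer2 below -0.005 m)) and ((angle between spacer3's own z axis and vertical below 1.57 rad and z of wheel in the frame of spacer3 above 0.005 m) or (angle between spacer3's own z axis and vertical above 1.57 rad and z of wheel in the frame of spacer3 below -0.005 m)) and ((angle between spacer4's own z axis and vertical below 1.57 rad and z of wheel in the frame of spacer4 above 0.005 m) or (angle between spacer4's own z axis and vertical above 1.57 rad and z of wheel in the frame of spacer4 below -0.005 m)) and z of wheel in the frame of axle_seat between 0.02 and 0.045 m and z of nut in the frame of axle_seat between 0.035 and 0.06 m and distance between wheel and nut between 0.011 and 0.02 m and z of lid in the frame of tub between 0.042 and 0.048 m and horizontal distance between lid and tub below 0.008 m and angle between the y axis of lid and the y axis of tub, either way round below 0.12 rad and angle between lid's own z axis and vertical below 0.04 rad); the robot touches nothing.
It fails at once if a bystander is pushed more than 5 cm or knocked over (distance of any of tape_roll, water_bottle, cleaner, screwdriver, carton, knife, mug from where it was at the start of the episode above 0.05 m or angle between any of water_bottle, cleaner, mug, carton, tape_roll's own z axis and vertical above 0.6 rad).
Of spacer1, spacer2, spacer3, spacer4 only 2 to 4 are there at a start; the rules pass over those that are not, and their reading is None.
At some moment in a run one of wheel, nut may be knocked a few centimetres aside while the robot is not near it.
Once in a run the grip may slacken for a moment while it holds something.
It also fails if it takes over 210 s, if anything falls off the work surface, if the arm or the gripper's body presses on something with over 40 N, if the wrist force passes 120 N, or if a joint passes its speed limit or range.

## Robot

A 7-joint arm with a two-finger parallel gripper is mounted at the origin on the work surface. World frame = base frame: x ahead of the robot, y to its left, z up, the work surface at z = 0. Lengths are in mm, angles in rad, forces in N, time in s.
With the tool pointing down it reaches from about 425 to 875 mm from the base axis. Payload 4.7 kg.
Tool frame: the origin (TCP) lies midway between the tips of the shut fingers; the grasp point (between the pads) lies 19 mm behind it; z points along the fingers, y is the line along which they close (so a half turn about z gives the same grasp; the last joint's range is limited). The gripper opens to 87 mm and grips with 3 to 60 N. Pads are 19 mm wide; open, the fingers measure 117 mm over their backs; the gripper's body (75 mm by 190 mm) begins 51 mm behind the grasp point.
Start: joints at [-1.299, 0.321, -0.07, 1.45, 0.023, 1.371, -0.057], TCP at [165.747, 628.533, 222.587] pointing down, gripper open.
Joint ranges: [-2.86, 2.86], [-0.3, 2.09], [-1.38, 1.24], [0.06, 2.45], [-1.56, 4.7], [0.09, 2.05], [-2.69, 2.69]. Speed limits (rad/s): [2.57, 2.57, 3.14, 3.14, 3.14, 3.14, 3.14].

## Interface

Orientations are given as a 3x3 rotation matrix whose columns are the frame's x, y, z axes.
In Python, from bench import * gives the robot as it stands.
- The arm moves only by the tool move_arm, never from a script. Its argument "plan" is a list of rows, each a list of 7 numbers: the shift along the tool's x, y, z in m, then the turn, a rotation vector about the tool's x, y, z in degrees, then the gripper command: -1 is fully open, 1 is shut, values between are in proportion. In form: [[tx, ty, tz, ax, ay, az, gripper], ...]. A call has 1 to 5 rows; each row shifts and turns the commanded pose from where the row before left it, along the tool's axes as they then stand; what a row does not reach is not made up. A row lasts 1/12 s, in which the tool goes at most 41.7 mm and 7.16 degrees, less where a joint would pass 70% of its speed; a pose out of reach is approached as far as the arm can. A call is refused whole if a number of a shift passes 0.0417 or a number of a turn 7.16, either way. A call with a gripper value outside its range is refused whole. The fingers move at their own pace and stop on an object; "newtons" is the grip in N (left out, the last holds). Time passes only in rows, so rows that do not move let the fingers close. It gives the time, the measured TCP pose, the force, the opening and the grip force at its end, in the units of the state.
- sense(): the state, without advancing time (a new reading comes with each control period).
- capture(name): name is "scene" or "top" or "wrist"; returns (picture, depth): 400x640x3 uint8, red, green, blue; 400x640 float32, mm along the optical axis (not along the pixel's ray), 0 where there is no reading.
- camera_info(name): a dict with "fovy" (degrees; the focal length in pixels is half the picture's height over the tangent of half this angle, whatever the lens; pixels are square), "cx", "cy" (the principal point, pixels), "dist_coeffs" ([k1, k2, p1, p2, k3] as OpenCV has them; the pictures are not rectified), "position" and "attitude" of the camera in the world; the wrist camera has in their place "T_tool_cam" (4x4, takes a point from camera to tool coordinates, whose origin is the TCP and whose axes are the flange's). Camera axes: x right, y up, looking along -z (the intrinsics and any distortion apply to the point x, -y, -z); pixel columns grow to the right and rows downward; lengths in mm; the calibration is good to about 2 mm. A picture is of the moment at which its call begins: read the wrist's pose just before it. camera_info takes no time and is no camera call.
- job_done(): hands the job in; it is judged then, once.
The state is a dict: "t": time; "joint_pos": joint angles; "dq": joint speeds; "joint_torque": joint torques, N m; "position": TCP position; "tcp_rot": TCP orientation; "force": force on the tool from outside, world axes, zero at the start; "torque": the same for the moment, N m; "opening": finger opening in mm; "grasp_force": force on a finger pad.
Only numpy, scipy, OpenCV 4.12 (cv2) and the standard library are available. Lean on these libraries where they do the work, as an engineer would, in place of code of your own. Each camera call takes 0.05 s, during which the arm holds its last target. There are 200 camera calls.

## Working session

There is one attempt and no reset: what is moved stays moved. The work goes in short steps, Python scripts to look and compute and a tool call to move; the robot and the scene stay as the last step left them, time stands still between calls to the robot, and variables do not carry over. Pictures are saved under pics/ and viewed, at most 14 in all, crops included, and the job is handed in when it is done.

Besides the shell and the picture viewer there is one more tool, called after ">>>" by a JSON object that holds its "method" and its "body", one argument or row to a line. move_arm: Moves the arm, as the interface text tells. Its arguments: {"type":"object","properties":{"plan":{"type":"array","items":{"type":"array","items":{"type":"number"}}},"newtons":{"type":"number"}},"required":["plan"]}

```bash
mkdir -p pics; ls
python3 - <<'E'
from bench import *
import cv2,numpy as np
for n in ("top","scene"):
    im,d=capture(n); cv2.imwrite(f"pics/{n}0.png",im[:,:,::-1]); np.save(f"pics/{n}0.npy",d)
    print(n,camera_info(n))
im,d=capture("wrist");cv2.imwrite("pics/w0.png",im[:,:,::-1])
print(camera_info("wrist")); s=sense(); print(s)
E
```

```text
pics
top {'fovy': 49.44634096102041, 'cx': 315.51218745582526, 'cy': 195.63479005632277, 'dist_coeffs': array([-0.0583133,  0.       ,  0.       ,  0.       ,  0.       ]), 'position': array([ 423.97155467,   46.63482149, 1498.29323429]), 'attitude': array([[ 5.84226151e-05,  9.96821725e-01, -7.96645826e-02],
       [-9.99989897e-01,  4.16305865e-04,  4.47577448e-03],
       [ 4.49471407e-03,  7.96635163e-02,  9.96811678e-01]])}
scene {'fovy': 55.11169373150315, 'cx': 315.99751805992446, 'cy': 199.32136399843762, 'dist_coeffs': array([-0.04461608,  0.        ,  0.        ,  0.        ,  0.        ]), 'position': array([1163.09366483, -610.9376841 , 1249.39683525]), 'attitude': array([[ 0.71659555, -0.55809347,  0.41835689],
       [ 0.69734769,  0.56119482, -0.44583245],
       [ 0.01403646,  0.61122176,  0.79133491]])}
{'fovy': 69.22682774880508, 'cx': 317.7885613807621, 'cy': 198.01509241041848, 'dist_coeffs': array([-0.00067953,  0.        ,  0.        ,  0.        ,  0.        ]), 'T_tool_cam': array([[-2.04447671e-04,  9.67376421e-01,  2.53343283e-01,
         6.83206066e+01],
 
[... 371 characters left out ...]
, -0.05691055]), 'dq': array([ 0.00152276, -0.0027086 , -0.00101264, -0.00282727,  0.0006794 ,
        0.00174118, -0.00107233]), 'joint_torque': array([-6.99553107e-05, -4.91794467e+01, -4.04457059e-01, -3.12879395e+01,
       -6.39220909e-02,  4.03156551e-02,  9.68837435e-05]), 'position': array([165.65324449, 628.09938175, 221.69209145]), 'tcp_rot': array([[-9.66964849e-01,  2.54909618e-01, -2.60619664e-04],
       [ 2.54909722e-01,  9.66963744e-01, -1.46660704e-03],
       [-1.21842474e-04, -1.48459194e-03, -9.99998891e-01]]), 'force': array([-0.43573331,  0.57129729,  0.0508831 ]), 'torque': array([-0.02897866,  0.01365983, -0.03827063]), 'grasp_force': 0.0, 'opening': 87.1462082663807}
```

View pics.

View pics/top0.png

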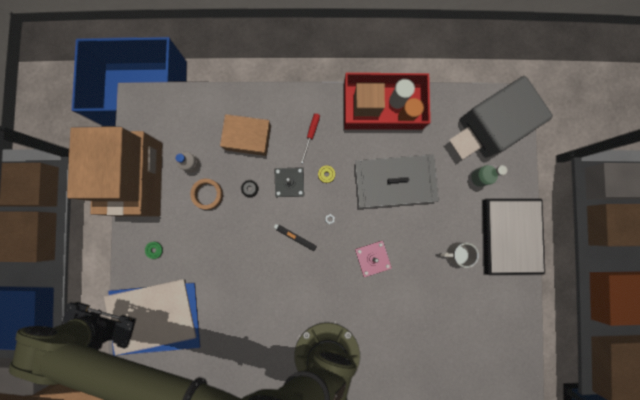

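View pics/scene0.png

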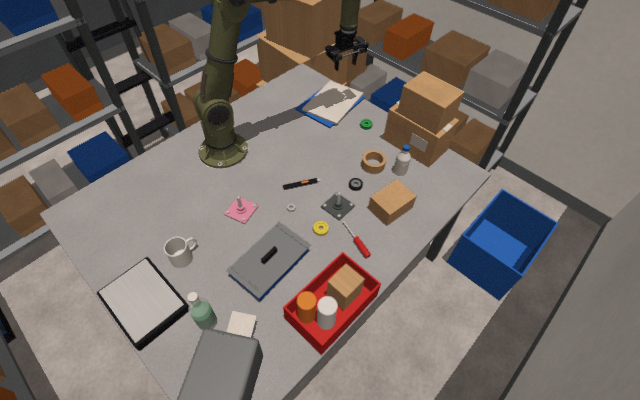

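```bash
cat > h.py <<'E'
from bench import *
import cv2,numpy as np
def cam(name):
    c=camera_info(name); f=200/np.tan(np.radians(c['fovy']/2))
    K=np.array([[f,0,c['cx']],[0,f,c['cy']],[0,0,1]])
    if name=='wrist':
        s=sense(); T=np.eye(4);T[:3,:3]=s['tcp_rot'];T[:3,3]=s['position'];T=T@c['T_tool_cam'];R,p=T[:3,:3],T[:3,3]
    else: R,p=c['attitude'],c['position']
    return K,np.array(c['dist_coeffs']),R,p
def loc(C,uv,z):
    K,D,R,p=C
    q=cv2.undistortPoints(np.float64(uv).reshape(-1,1,2),K,D).reshape(-1,2)
    d=np.c_[q[:,0],-q[:,1],-np.ones(len(q))]@R.T
    z=np.broadcast_to(z,len(q))
    return p+d*((z-p[2])/d[:,2])[:,None]
def proj(C,P):
    K,D,R,p=C; q=(np.atleast_2d(P)-p)@R; q=q*[1,-1,-1]
    return cv2.projectPoints(q,np.zeros(3),np.zeros(3),K,D)[0].reshape(-1,2)
def shot(fn,name='wrist'):
    C=cam(name); im,d=capture(name); im=np.ascontiguousarray(im[:,:,::-1]); cv2.imwrite(f'pics/{fn}.png',im); return C,im,d
def to(x,y,z,yaw=0):
    """rows' total: first turn az (deg), then shift in turned tool axes; yaw: angle of tool y from world X"""
    s=sense();R=s['tcp_rot'];y0=np.degrees(np.arctan2(R[1,1],R[0,1]))
    c,n=np.cos(np.radians(yaw)),np.sin(np.radians(yaw))
    Rt=np.array([[-n,c,0],[c,n,0],[0,0,-1.]])
    d=Rt.T@(np.array([x,y,z])-s['position'])
    print('pos',s['position'].round(1),'tilt',R[:2,2].round(4),'turn',round((y0-yaw+180)%360-180,2),'shift',d.round(1),'n',round(max(abs(d))/41.7,1))
E
sed -i 's/\[\[-n,c,0\],\[c,n,0\]/[[-n,c,0],[c,n,0]/' h.py
python3 - <<'E'
from h import *
C=cam('top')
for n,uv,z in [('wheel',(249.5,188),18),('nut',(330,219),12),('tip',(289,182),88),('handle',(397.5,181),77),('lidc1',(355,161),49),('lidc2',(434,156),49),('lidc3',(438,201),49),('lidc4',(360,208),49),('tape',(206,194),48)]:
    print(n,loc(C,[uv],z).round(0)[0])
im=cv2.imread('pics/top0.png'); cv2.imwrite('pics/c0.png',cv2.resize(im[140:240,180:450],None,fx=2.9,fy=2.9,interpolation=2))
to(590,-235,250,0)
E
```

```text
wheel [568. 266.  18.]
nut [463. -10.  12.]
tip [581. 127.  88.]
handle [ 586. -230.   77.]
lidc1 [657. -93.  49.]
lidc2 [ 675. -362.   49.]
lidc3 [ 522. -372.   49.]
lidc4 [ 498. -109.   49.]
tape [545. 408.  48.]
pos [165.7 628.1 221.7] tilt [-0.0003 -0.0015] turn 75.23 shift [-863.1  424.3  -28.3] n 20.7
```

View pics/c0.png

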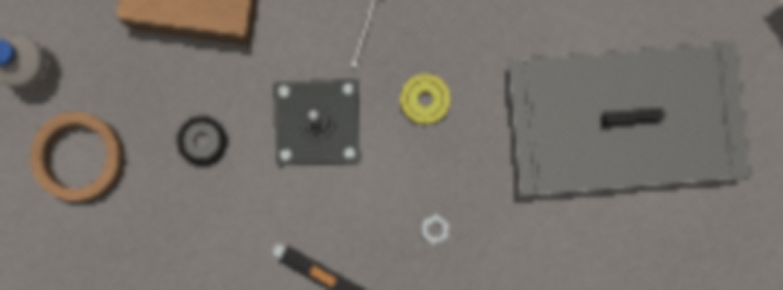

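>>> {"method": "move_arm", "body": {
  "plan": [
    [0,0,-0.007,0,0,6.84,-1],
    [0,0,-0.007,0,0,6.84,-1],
    [0,0,-0.007,0,0,6.84,-1],
    [0,0,-0.007,0,0,6.84,-1],
    [0,0,-0.007,0,0,6.84,-1]
  ]
}}

```text
t: 0.57
position: [165.7, 628.3, 257.4]
tcp_rot: [[-0.652, 0.758, -0.0], [0.758, 0.652, -0.001], [-0.001, -0.001, -1.0]]
force: [0.2, 0.0, -0.7]
opening: 87.0
grasp_force: 0.0
```

>>> {"method": "move_arm", "body": {
  "plan": [
    [0,0,-0.007,0,0,6.84,-1],
    [0,0,-0.007,0,0,6.84,-1],
    [0,0,-0.007,0,0,6.84,-1],
    [0,0,-0.007,0,0,6.84,-1],
    [0,0,-0.007,0,0,6.84,-1]
  ]
}}

```text
t: 0.98
position: [165.6, 628.3, 292.4]
tcp_rot: [[-0.113, 0.994, -0.0], [0.994, 0.113, -0.001], [-0.001, -0.0, -1.0]]
force: [-0.3, -0.3, 1.0]
opening: 87.1
grasp_force: 0.0
```

>>> {"method": "move_arm", "body": {
  "plan": [
    [0,0,-0.007,0,0,6.84,-1],
    [0,0.03,0,0,0,0,-1],
    [0,0.03,0,0,0,0,-1],
    [-0.02,0.03,0,0,0,0,-1],
    [-0.03,0.03,0,0,0,0,-1]
  ]
}}

```text
t: 1.4
position: [285.2, 579.9, 297.8]
tcp_rot: [[-0.003, 1.0, -0.001], [1.0, 0.003, -0.001], [-0.001, -0.001, -1.0]]
force: [0.8, -0.4, 0.3]
opening: 87.1
grasp_force: 0.0
```

>>> {"method": "move_arm", "body": {
  "plan": [
    [-0.03,0.03,0,0,0,0,-1],
    [-0.03,0.03,0,0,0,0,-1],
    [-0.03,0.03,0,0,0,0,-1],
    [-0.03,0.03,0,0,0,0,-1],
    [-0.03,0.03,0,0,0,0,-1]
  ]
}}

```text
t: 1.82
position: [433.5, 429.9, 299.4]
tcp_rot: [[0.0, 1.0, -0.0], [1.0, -0.0, -0.0], [-0.0, -0.0, -1.0]]
force: [0.1, 0.3, -0.0]
opening: 86.7
grasp_force: 0.0
```

>>> {"method": "move_arm", "body": {
  "plan": [
    [-0.03,0.03,0,0,0,0,-1],
    [-0.03,0.03,0,0,0,0,-1],
    [-0.03,0.03,0,0,0,0,-1],
    [-0.03,0.02,0,0,0,0,-1],
    [-0.03,0.02,0,0,0,0,-1]
  ]
}}

```text
t: 2.23
position: [561.9, 281.3, 299.1]
tcp_rot: [[0.001, 1.0, -0.0], [1.0, -0.001, -0.0], [-0.0, -0.0, -1.0]]
force: [0.4, 0.7, 0.6]
opening: 87.1
grasp_force: 0.0
```

Run:
```python
from h import *
to(570,150,300,0); print(sense()['joint_pos'].round(2))
```

```text
pos [561.9 281.3 299.1] tilt [-0.0003 -0.0005] turn -0.05 shift [-131.3    8.1   -0.9] n 3.1
[-0.82  0.26  0.39  1.4  -0.1   1.5  -0.43]
```

>>> {"method": "move_arm", "body": {
  "plan": [
    [-0.038,0.006,0.02,0,0,0,-1],
    [-0.038,0.006,0.02,0,0,0,-1],
    [-0.038,0.006,0.02,0,0,0,-1],
    [-0.038,0.006,0.02,0,0,0,-1],
    [0,0,0.02,0,0,0,-1]
  ]
}}

```text
t: 2.65
position: [585.5, 125.9, 202.5]
tcp_rot: [[0.013, 1.0, 0.002], [1.0, -0.013, -0.005], [-0.005, 0.002, -1.0]]
force: [0.2, -1.7, 0.6]
opening: 86.9
grasp_force: 0.0
```

>>> {"method": "move_arm", "body": {
  "plan": [
    [0,0,0,0,0,0,-1],
    [0,0,0,0,0,0,-1]
  ]
}}

```text
t: 2.82
position: [583.0, 137.4, 201.8]
tcp_rot: [[0.0, 1.0, -0.002], [1.0, -0.0, 0.0], [-0.0, -0.002, -1.0]]
force: [-0.5, 0.8, 0.5]
opening: 86.6
grasp_force: 0.0
```

Run:
```python
from h import *
C,im,d=shot('w1'); np.save('pics/w1.npy',d)
to(587,-230,200,3.8)
print(proj(C,[[585,128,88],[587,128,88],[585,128,10]]).round(1))
import pickle; pickle.dump(C,open('pics/C1.pkl','wb'))
```

```text
pos [583.8 138.6 203. ] tilt [-0.0002  0.0008] turn -3.72 shift [-368.   -21.2    3. ] n 8.8
[[319.4 204.1]
 [321.4 204.1]
 [319.2 187. ]]
```

View pics/w1.png

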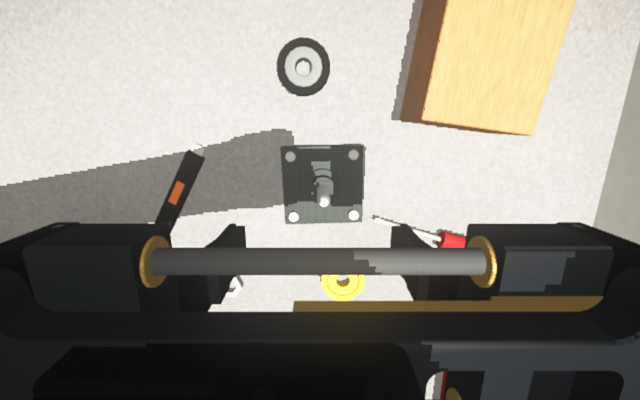

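Run:
```python
from h import *
import pickle; C=pickle.load(open('pics/C1.pkl','rb'))
print(loc(C,[(324,202),(322.75,186),(303,67)],[88,13,18]).round(1))
im=cv2.imread('pics/w1.png'); cv2.imwrite('pics/c1.png',cv2.resize(im[135:235,270:380],None,fx=6,fy=6,interpolation=0))
```

```text
[[589.5 130.1  88. ]
 [589.4 130.   13. ]
 [567.1 265.2  18. ]]
```

View pics/c1.png

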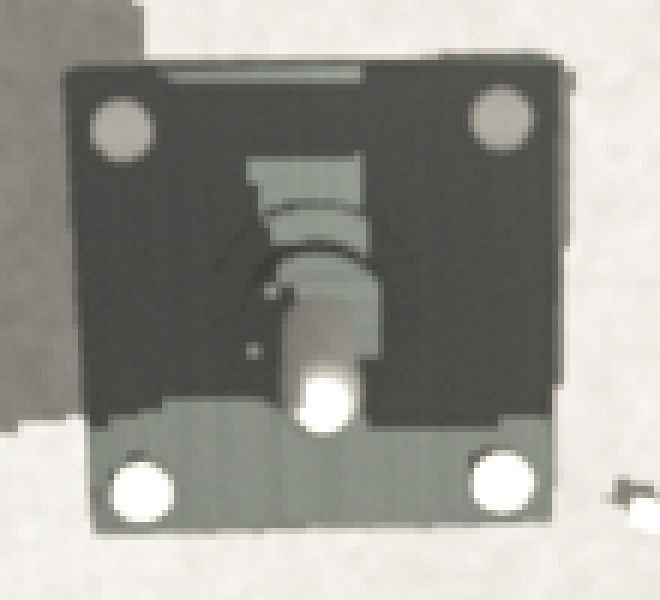

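>>> {"method": "move_arm", "body": {
  "plan": [
    [-0.037,0,0,0,0,-3.7,-1],
    [-0.037,-0.002,0,0,0,0,-1],
    [-0.037,-0.002,0,0,0,0,-1],
    [-0.037,-0.002,0,0,0,0,-1],
    [-0.037,-0.003,0,0,0,0,-1]
  ]
}}

```text
t: 3.28
position: [585.7, -47.5, 204.7]
tcp_rot: [[-0.068, 0.998, 0.003], [0.998, 0.068, 0.001], [0.001, 0.003, -1.0]]
force: [-0.2, -0.4, 0.2]
opening: 87.3
grasp_force: 0.0
```

>>> {"method": "move_arm", "body": {
  "plan": [
    [-0.037,-0.003,0,0,0,0,-1],
    [-0.037,-0.003,0,0,0,0,-1],
    [-0.037,-0.003,0,0,0,0,-1],
    [-0.037,-0.003,0,0,0,0,-1],
    [0,0,0,0,0,0,-1]
  ]
}}

```text
t: 3.7
position: [581.3, -205.4, 205.0]
tcp_rot: [[-0.056, 0.998, 0.003], [0.998, 0.056, -0.007], [-0.007, 0.002, -1.0]]
force: [-1.5, -1.7, 0.7]
opening: 86.9
grasp_force: 0.0
```

>>> {"method": "move_arm", "body": {
  "plan": [
    [0,0,0,0,0,0,-1],
    [0,0,0,0,0,0,-1]
  ]
}}

```text
t: 3.87
position: [583.4, -194.6, 203.7]
tcp_rot: [[-0.067, 0.998, 0.002], [0.998, 0.067, 0.001], [0.001, 0.002, -1.0]]
force: [-0.0, 0.1, 0.6]
opening: 86.8
grasp_force: 0.0
```

Run:
```python
from h import *
C,im,d=shot('w2'); np.save('pics/w2.npy',d)
to(587,-230,200,3.8)
import pickle; pickle.dump(C,open('pics/C2.pkl','wb'))
```

```text
pos [ 583.4 -193.8  203.4] tilt [0.0014 0.0012] turn 0.11 shift [-36.4   1.2   3.4] n 0.9
```

View pics/w2.png

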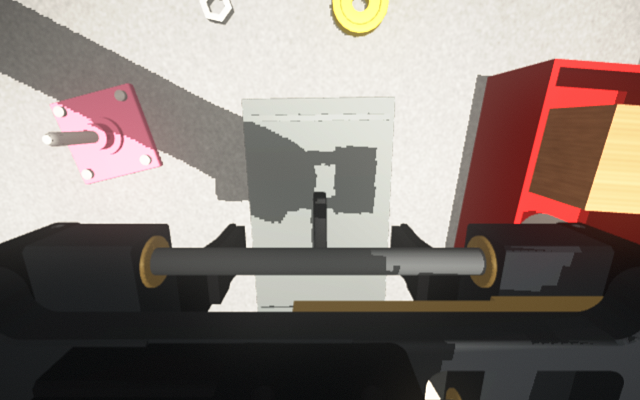

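Run:
```python
from h import *
import pickle; C=pickle.load(open('pics/C2.pkl','rb'))
P=loc(C,[(242.5,99),(394.5,97)],49); print(P.round(1),np.degrees(np.arctan2(*(P[1]-P[0])[[1,0]])))
print(loc(C,[(320,193.5)],[77]).round(1), loc(C,[(313,230),(327,230)],77).round(1))
a=np.radians(3.9); c=P.mean(0)-135*np.array([-np.sin(a),np.cos(a),0]); print(c)
to(c[0],c[1],100,3.9)
```

```text
[[ 500.5 -107.7   49. ]
 [ 657.3  -95.2   49. ]] 4.548776668202683
[[ 586.7 -196.1   77. ]] [[ 582.  -236.2   77. ]
 [ 596.8 -235.2   77. ]]
[ 588.08860552 -236.12328024   49.        ]
pos [ 583.4 -193.8  203.4] tilt [0.0014 0.0012] turn 0.01 shift [-42.6   1.8 103.4] n 2.5
```

>>> {"method": "move_arm", "body": {
  "plan": [
    [-0.013,0.001,0.038,0,0,0,-1],
    [-0.013,0.001,0.038,0,0,0,-1],
    [-0.014,0.001,0.038,0,0,0,-1],
    [0,0,0.026,0,0,0,-1],
    [0,0,0.008,0,0,0,-1]
  ],
  "newtons": 40
}}

```text
t: 4.33
position: [585.4, -233.0, 49.9]
tcp_rot: [[-0.067, 0.998, -0.007], [0.998, 0.067, 0.003], [0.003, -0.007, -1.0]]
force: [-0.5, 0.6, -0.2]
opening: 87.1
grasp_force: 0.2
```

>>> {"method": "move_arm", "body": {
  "plan": [
    [0,0,0,0,0,0,1],
    [0,0,0,0,0,0,1],
    [0,0,0,0,0,0,1],
    [0,0,0,0,0,0,1],
    [0,0,0,0,0,0,1]
  ]
}}

```text
t: 4.75
position: [588.9, -236.0, 56.5]
tcp_rot: [[-0.065, 0.998, 0.003], [0.998, 0.065, -0.0], [-0.0, 0.003, -1.0]]
force: [-0.2, -0.4, 0.6]
opening: 61.8
grasp_force: 0.0
```

>>> {"method": "move_arm", "body": {
  "plan": [
    [0,0,0,0,0,0,1],
    [0,0,0,0,0,0,1],
    [0,0,0,0,0,0,1],
    [0,0,0,0,0,0,1],
    [0,0,0,0,0,0,1]
  ]
}}

```text
t: 5.17
position: [587.5, -236.3, 54.7]
tcp_rot: [[-0.064, 0.998, 0.0], [0.998, 0.064, 0.0], [0.0, 0.0, -1.0]]
force: [-0.2, 0.3, 0.1]
opening: 28.1
grasp_force: 0.0
```

Run:
```python
from h import *
to(588.5,-234,54,4.2);s=sense();print(s['opening'],s['grasp_force'],s['force'])
```

```text
pos [ 587.5 -236.3   54.7] tilt [0.     0.0001] turn -0.52 shift [2.2 1.1 0.7] n 0.1
28.082045918512986 0.0 [-0.17870375  0.32219914  0.08487302]
```

>>> {"method": "move_arm", "body": {
  "plan": [
    [0,0,0,0,0,0,1],
    [0,0,0,0,0,0,1],
    [0,0,0,0,0,0,1],
    [0,0,0,0,0,0,1],
    [0,0,-0.005,0,0,0,1]
  ]
}}

```text
t: 5.58
position: [586.5, -235.7, 58.5]
tcp_rot: [[-0.064, 0.998, -0.003], [0.998, 0.064, 0.001], [0.001, -0.003, -1.0]]
force: [-0.2, -0.5, -2.1]
opening: 13.9
grasp_force: 40.0
```

>>> {"method": "move_arm", "body": {
  "plan": [
    [0,0,-0.01,0,0,0,1],
    [0,0,-0.03,0,0,0,1],
    [0,0,-0.035,0,0,0,1],
    [0,0,-0.035,0,0,0,1],
    [0,0,-0.03,0,0,0,1]
  ]
}}

```text
t: 6.0
position: [587.5, -236.7, 202.8]
tcp_rot: [[-0.064, 0.998, 0.002], [0.998, 0.064, -0.0], [-0.001, 0.002, -1.0]]
force: [0.3, -0.3, -1.9]
opening: 13.6
grasp_force: 40.0
```

Run:
```python
from h import *
to(400,345,200,3.7);s=sense();print(s['opening'],s['grasp_force'],s['force'])
```

```text
pos [ 587.5 -236.7  202.8] tilt [ 0.0015 -0.0005] turn -0.04 shift [ 592.6 -149.6    2.8] n 14.2
13.631803072240803 39.95042083784938 [ 0.29551017 -0.34558129 -1.92520679]
```

>>> {"method": "move_arm", "body": {
  "plan": [
    [0.02,-0.005,0,0,0,0,1],
    [0.037,-0.009,0,0,0,0,1],
    [0.037,-0.009,0,0,0,0,1],
    [0.037,-0.009,0,0,0,0,1],
    [0.037,-0.009,0,0,0,0,1]
  ]
}}

```text
t: 6.42
position: [534.9, -70.1, 200.4]
tcp_rot: [[-0.063, 0.998, 0.001], [0.998, 0.063, 0.0], [0.0, 0.001, -1.0]]
force: [1.5, 1.6, -1.8]
opening: 13.5
grasp_force: 39.9
```

>>> {"method": "move_arm", "body": {
  "plan": [
    [0.037,-0.01,0,0,0,0,1],
    [0.037,-0.01,0,0,0,0,1],
    [0.037,-0.01,0,0,0,0,1],
    [0.037,-0.01,0,0,0,0,1],
    [0.037,-0.01,0,0,0,0,1]
  ]
}}

```text
t: 6.83
position: [473.1, 111.3, 200.6]
tcp_rot: [[-0.064, 0.998, 0.001], [0.998, 0.064, 0.001], [0.001, 0.001, -1.0]]
force: [1.8, 1.7, -2.1]
opening: 13.8
grasp_force: 39.9
```

>>> {"method": "move_arm", "body": {
  "plan": [
    [0.037,-0.01,0,0,0,0,1],
    [0.037,-0.01,0,0,0,0,1],
    [0.037,-0.01,0,0,0,0,1],
    [0.037,-0.01,0,0,0,0,1],
    [0.037,-0.01,0,0,0,0,1]
  ]
}}

```text
t: 7.25
position: [411.5, 292.8, 200.6]
tcp_rot: [[-0.064, 0.998, 0.001], [0.998, 0.064, 0.001], [0.001, 0.001, -1.0]]
force: [0.3, 0.7, -1.9]
opening: 13.4
grasp_force: 39.9
```

>>> {"method": "move_arm", "body": {
  "plan": [
    [0.037,-0.01,0,0,0,0,1],
    [0.018,-0.004,0.03,0,0,0,1],
    [0,0,0.03,0,0,0,1],
    [0,0,0.03,0,0,0,1],
    [0,0,0,0,0,0,1]
  ]
}}

```text
t: 7.67
position: [391.2, 342.3, 104.4]
tcp_rot: [[-0.065, 0.998, -0.007], [0.998, 0.065, -0.008], [-0.008, -0.008, -1.0]]
force: [-1.8, -2.0, -3.6]
opening: 13.8
grasp_force: 40.0
```

Run:
```python
from h import *
to(400,345,16.5,3.7);s=sense();print(s['opening'],s['grasp_force'],s['force'])
```

```text
pos [391.2 342.3 104.4] tilt [-0.0073 -0.0084] turn 0.03 shift [ 2.1  9.  87.9] n 2.1
13.840711246699687 39.950268901884556 [-1.79924523 -2.02313755 -3.61321399]
```

>>> {"method": "move_arm", "body": {
  "plan": [
    [0,0,0.03,0,0,0,1],
    [0,0,0.03,0,0,0,1],
    [0,0,0.02,0,0,0,1],
    [0,0,0.005,0,0,0,1],
    [0,0,0.005,0,0,0,1]
  ]
}}

```text
t: 8.08
position: [395.4, 345.5, 20.6]
tcp_rot: [[-0.063, 0.998, 0.0], [0.998, 0.063, 0.0], [0.0, 0.0, -1.0]]
force: [1.2, 0.3, -1.2]
opening: 13.6
grasp_force: 40.0
```

>>> {"method": "move_arm", "body": {
  "plan": [
    [0,0,0.003,0,0,0,1],
    [0,0,0,0,0,0,1],
    [0,0,0,0,0,0,1]
  ]
}}

```text
t: 8.33
position: [395.7, 346.4, 18.3]
tcp_rot: [[-0.064, 0.998, 0.002], [0.998, 0.064, 0.002], [0.002, 0.002, -1.0]]
force: [0.3, 0.5, -2.4]
opening: 13.9
grasp_force: 40.0
```

Run:
```python
from h import *
to(400,345,16,3.7);s=sense();print(s['opening'],s['grasp_force'],s['force'])
```

```text
pos [395.7 346.4  18.3] tilt [0.0018 0.0019] turn -0.02 shift [-1.7  4.2  2.3] n 0.1
13.917218210024917 39.9506828840822 [ 0.31153532  0.50045978 -2.44044321]
```

Down 2.5 more, then release, rise and go back over the tub.

>>> {"method": "move_arm", "body": {
  "plan": [
    [0,0,0.0025,0,0,0,1],
    [0,0,0,0,0,0,1],
    [0,0,0,0,0,0,-1],
    [0,0,0,0,0,0,-1],
    [0,0,0,0,0,0,-1]
  ]
}}

```text
t: 8.75
position: [394.8, 345.7, 14.4]
tcp_rot: [[-0.064, 0.998, 0.0], [0.998, 0.064, 0.0], [0.0, 0.0, -1.0]]
force: [-0.6, -0.3, 0.2]
opening: 26.5
grasp_force: 0.0
```

>>> {"method": "move_arm", "body": {
  "plan": [
    [0,0,0,0,0,0,-1],
    [0,0,0,0,0,0,-1],
    [0,0,0,0,0,0,-1],
    [0,0,-0.03,0,0,0,-1],
    [0,0,-0.04,0,0,0,-1]
  ]
}}

```text
t: 9.17
position: [392.2, 343.1, 81.4]
tcp_rot: [[-0.064, 0.998, -0.006], [0.998, 0.064, -0.006], [-0.006, -0.006, -1.0]]
force: [0.5, 1.0, -0.0]
opening: 58.9
grasp_force: 0.0
```

>>> {"method": "move_arm", "body": {
  "plan": [
    [0,0,-0.04,0,0,0,-1],
    [0,0,-0.04,0,0,0,-1],
    [-0.037,0.01,-0.04,0,0,0,-1],
    [-0.037,0.01,0,0,0,0,-1],
    [-0.037,0.01,0,0,0,0,-1]
  ]
}}

```text
t: 9.58
position: [430.0, 246.2, 197.0]
tcp_rot: [[-0.067, 0.998, 0.004], [0.998, 0.067, 0.003], [0.003, 0.005, -1.0]]
force: [0.3, -0.3, -1.0]
opening: 85.7
grasp_force: 0.0
```

>>> {"method": "move_arm", "body": {
  "plan": [
    [-0.037,0.01,0,0,0,0,-1],
    [-0.037,0.01,0,0,0,0,-1],
    [-0.037,0.01,0,0,0,0,-1],
    [-0.037,0.01,0,0,0,0,-1],
    [-0.037,0.01,0,0,0,0,-1]
  ]
}}

```text
t: 10.0
position: [490.7, 62.5, 194.4]
tcp_rot: [[-0.064, 0.998, 0.001], [0.998, 0.064, 0.001], [0.001, 0.001, -1.0]]
force: [1.6, -0.5, -0.1]
opening: 86.9
grasp_force: 0.0
```

>>> {"method": "move_arm", "body": {
  "plan": [
    [-0.037,0.01,0,0,0,0,-1],
    [-0.037,0.01,0,0,0,0,-1],
    [-0.037,0.01,0,0,0,0,-1],
    [-0.037,0.01,0,0,0,0,-1],
    [-0.037,0.01,0,0,0,0,-1]
  ]
}}

```text
t: 10.42
position: [552.6, -118.8, 194.4]
tcp_rot: [[-0.065, 0.998, 0.001], [0.998, 0.065, 0.0], [0.0, 0.001, -1.0]]
force: [0.6, 0.7, 0.1]
opening: 86.9
grasp_force: 0.0
```

>>> {"method": "move_arm", "body": {
  "plan": [
    [0,0,0,0,0,0,-1],
    [0,0,0,0,0,0,-1]
  ]
}}

```text
t: 10.58
position: [552.1, -120.2, 194.0]
tcp_rot: [[-0.059, 0.998, -0.001], [0.998, 0.059, -0.001], [-0.001, -0.001, -1.0]]
force: [-0.5, 0.5, 0.9]
opening: 86.8
grasp_force: 0.0
```

Run:
```python
from h import *
C,im,d=shot('w3'); np.save('pics/w3.npy',d)
to(588,-235,200,3.7)
import pickle; pickle.dump(C,open('pics/C3.pkl','wb'))
```

```text
pos [ 552.  -117.6  193.9] tilt [-0.0009  0.0002] turn -0.12 shift [-119.4   28.3   -6.1] n 2.9
```

View pics/w3.png

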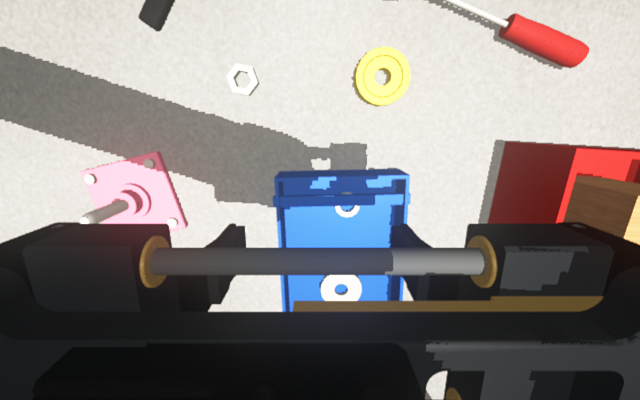

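>>> {"method": "move_arm", "body": {
  "plan": [
    [-0.037,0.005,0,0,0,0,-1],
    [-0.037,0.005,0,0,0,0,-1],
    [-0.037,0.005,0,0,0,0,-1],
    [-0.037,0.005,0,0,0,0,-1],
    [-0.037,0.004,0,0,0,0,-1]
  ]
}}

```text
t: 11.05
position: [589.4, -298.7, 194.0]
tcp_rot: [[-0.069, 0.998, 0.0], [0.998, 0.069, 0.002], [0.002, 0.001, -1.0]]
force: [0.7, 0.6, 0.5]
opening: 87.2
grasp_force: 0.0
```

>>> {"method": "move_arm", "body": {
  "plan": [
    [0,0,0,0,0,0,-1],
    [0,0,0,0,0,0,-1],
    [0,0,0,0,0,0,-1]
  ]
}}

```text
t: 11.3
position: [588.6, -297.9, 193.7]
tcp_rot: [[-0.066, 0.998, -0.0], [0.998, 0.066, 0.002], [0.002, -0.0, -1.0]]
force: [-0.4, 0.4, -0.4]
opening: 87.1
grasp_force: 0.0
```

Run:
```python
from h import *
C,im,d=shot('w4'); np.save('pics/w4.npy',d)
to(588,-235,200,3.7)
import pickle; pickle.dump(C,open('pics/C4.pkl','wb'))
```

```text
pos [ 588.9 -297.2  193.9] tilt [0.     0.0023] turn 0.17 shift [62.1  3.1 -6.1] n 1.5
```

View pics/w4.png

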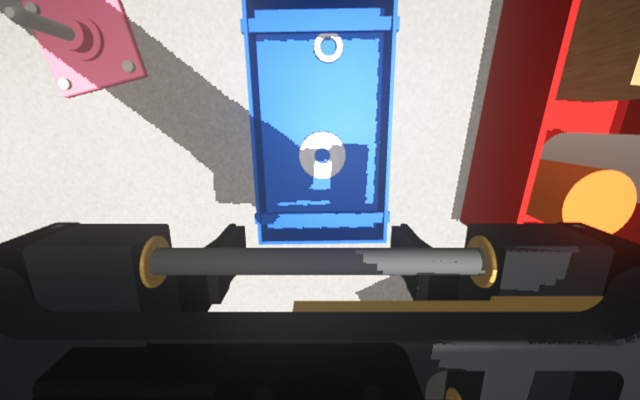

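Run:
```python
from h import *
import pickle; C=pickle.load(open('pics/C4.pkl','rb')); im=cv2.imread('pics/w4.png')
S=cv2.cvtColor(im,cv2.COLOR_BGR2HSV)[...,1]; m=(S<90).astype('u1')*255; M=np.zeros_like(m);M[28:205,262:375]=m[28:205,262:375]
for c in cv2.findContours(M,0,1)[0]:
    if cv2.contourArea(c)>150:
        P=loc(C,c[:,0].astype(float),12)[:,:2]; (x,y),r=cv2.minEnclosingCircle(P.astype('f4')); print(cv2.boundingRect(c),round(x,1),round(y,1),'dia',round(2*r,1))
print(loc(C,[(328,47),(322,155.5)],12).round(1))
```

```text
(299, 131, 47, 48) 592.3 -266.0 dia 56.3
(314, 33, 29, 30) 590.6 -149.0 dia 32.1
[[ 590.5 -149.6   12. ]
 [ 592.2 -266.3   12. ]]
```

>>> {"method": "move_arm", "body": {
  "plan": [
    [0.01,0.002,0.037,0,0,0,-1],
    [0.01,0.002,0.037,0,0,0,-1],
    [0.011,0.001,0.037,0,0,0,-1],
    [0,0,0.03,0,0,0,-1],
    [0,0,0.02,0,0,0,-1]
  ]
}}

```text
t: 11.77
position: [590.6, -263.0, 29.8]
tcp_rot: [[-0.07, 0.998, -0.003], [0.998, 0.07, 0.004], [0.004, -0.003, -1.0]]
force: [-0.1, 0.5, -0.5]
opening: 87.2
grasp_force: 0.0
```

>>> {"method": "move_arm", "body": {
  "plan": [
    [0,0,0.01,0,0,0,-1],
    [0,0,0,0,0,0,-1],
    [0,0,0,0,0,0,-1],
    [0,0,0,0,0,0,-1]
  ]
}}

```text
t: 12.1
position: [592.7, -269.0, 25.3]
tcp_rot: [[-0.065, 0.998, 0.003], [0.998, 0.065, -0.001], [-0.001, 0.003, -1.0]]
force: [-0.0, -0.2, 0.2]
opening: 87.0
grasp_force: 0.0
```

Run:
```python
from h import *
to(592.2,-266.1,7,3.7)
```

```text
pos [ 592.7 -269.    25.3] tilt [ 0.0032 -0.0007] turn 0.03 shift [ 2.9 -0.3 18.3] n 0.4
```

>>> {"method": "move_arm", "body": {
  "plan": [
    [0.001,0,0.01,0,0,0,-1],
    [0,0,0.007,0,0,0,-1],
    [0,0,0,0,0,0,-1],
    [0,0,0,0,0,0,-1],
    [0,0,0,0,0,0,-1]
  ]
}}

```text
t: 12.52
position: [591.1, -268.0, 6.3]
tcp_rot: [[-0.064, 0.998, 0.0], [0.998, 0.064, -0.0], [-0.0, 0.0, -1.0]]
force: [0.5, 0.4, 0.2]
opening: 87.3
grasp_force: 0.0
```

Run:
```python
from h import *
to(592.2,-266.1,7,3.7);print(sense()['force'])
```

```text
pos [ 591.1 -268.     6.3] tilt [ 0. -0.] turn -0.02 shift [ 1.9  1.2 -0.7] n 0.0
[0.54867039 0.38641246 0.20734363]
```

>>> {"method": "move_arm", "body": {
  "plan": [
    [0.0018,0.001,0,0,0,0,1],
    [0,0,0,0,0,0,1],
    [0,0,0,0,0,0,1],
    [0,0,0,0,0,0,1],
    [0,0,0,0,0,0,1]
  ],
  "newtons": 40
}}

```text
t: 12.93
position: [592.1, -266.0, 6.4]
tcp_rot: [[-0.064, 0.998, 0.0], [0.998, 0.064, -0.0], [-0.0, 0.0, -1.0]]
force: [-0.3, -0.1, 0.3]
opening: 61.4
grasp_force: 0.0
```

>>> {"method": "move_arm", "body": {
  "plan": [
    [0,0,0,0,0,0,1],
    [0,0,0,0,0,0,1],
    [0,0,0,0,0,0,1],
    [0,0,0,0,0,0,1]
  ]
}}

```text
t: 13.27
position: [592.0, -266.1, 6.3]
tcp_rot: [[-0.064, 0.998, 0.0], [0.998, 0.064, 0.0], [0.0, 0.0, -1.0]]
force: [-0.7, 0.5, 0.1]
opening: 54.5
grasp_force: 40.0
```

>>> {"method": "move_arm", "body": {
  "plan": [
    [0,0,-0.01,0,0,0,1],
    [0,0,-0.03,0,0,0,1],
    [0,0,-0.035,0,0,0,1],
    [0,0,-0.035,0,0,0,1],
    [0,0,-0.04,0,0,0,1]
  ]
}}

```text
t: 13.68
position: [590.9, -265.7, 157.2]
tcp_rot: [[-0.064, 0.998, -0.002], [0.998, 0.064, 0.001], [0.001, -0.002, -1.0]]
force: [1.9, 0.4, -1.3]
opening: 54.7
grasp_force: 40.0
```

Run:
```python
from h import *
to(589.5,130,150,0);s=sense();print(s['opening'],s['grasp_force'],s['force'])
```

```text
pos [ 590.9 -265.7  157.2] tilt [-0.0021  0.0006] turn 3.67 shift [395.7  -1.4   7.2] n 9.5
54.67322031918655 39.99943974427879 [ 1.87295696  0.37235892 -1.27410434]
```

>>> {"method": "move_arm", "body": {
  "plan": [
    [0.025,0.002,0,0,0,0,1],
    [0.04,0.002,0,0,0,0,1],
    [0.04,0.002,0,0,0,0,1],
    [0.04,0.002,0,0,0,0,1],
    [0.04,0.002,0,0,0,0,1]
  ]
}}

```text
t: 14.1
position: [589.6, -79.2, 157.0]
tcp_rot: [[-0.064, 0.998, 0.001], [0.998, 0.064, 0.0], [0.0, 0.001, -1.0]]
force: [0.5, -0.3, -1.0]
opening: 54.5
grasp_force: 40.0
```

>>> {"method": "move_arm", "body": {
  "plan": [
    [0.04,0.003,0,0,0,0,1],
    [0.04,0.003,0,0,0,0,1],
    [0.04,0.003,0,0,0,0,1],
    [0.04,0.003,0,0,0,0,1],
    [0.035,0.002,0.01,0,0,0,1]
  ]
}}

```text
t: 14.52
position: [592.5, 118.1, 148.8]
tcp_rot: [[-0.066, 0.998, 0.004], [0.998, 0.066, 0.002], [0.002, 0.004, -1.0]]
force: [1.2, 0.3, -1.5]
opening: 54.2
grasp_force: 40.0
```

>>> {"method": "move_arm", "body": {
  "plan": [
    [0.01,0,0.01,0,0,0,1],
    [0.005,0,0.01,0,0,0,1],
    [0,0,0.01,0,0,0,1],
    [0,0,0,0,0,0,1],
    [0,0,0,0,0,0,1]
  ]
}}

```text
t: 14.93
position: [590.3, 126.7, 115.7]
tcp_rot: [[-0.061, 0.998, -0.001], [0.998, 0.061, -0.002], [-0.002, -0.001, -1.0]]
force: [0.4, -0.0, -1.8]
opening: 54.4
grasp_force: 40.0
```

Run:
```python
from h import *
C,im,d=shot('w5');C2,i2,_=shot('s5','scene')
to(589.5,130,100,3.7);s=sense();print(s['opening'],s['grasp_force'],s['force'])
uv=proj(C2,[[589.5,130,95]])[0].astype(int); print(uv)
a=i2[uv[1]-40:uv[1]+40,uv[0]-50:uv[0]+50]
cv2.imwrite('pics/c5.png',np.vstack([cv2.resize(im,(480,300)),cv2.resize(a,(480,290),interpolation=2)]))
```

```text
pos [591.2 127.3 116.9] tilt [ 0.0009 -0.0004] turn -0.2 shift [ 2.8 -1.5 16.9] n 0.4
54.09262504977324 39.999663373455405 [-0.09044529 -0.17477582 -1.30742462]
[339 191]
```

View pics/c5.png

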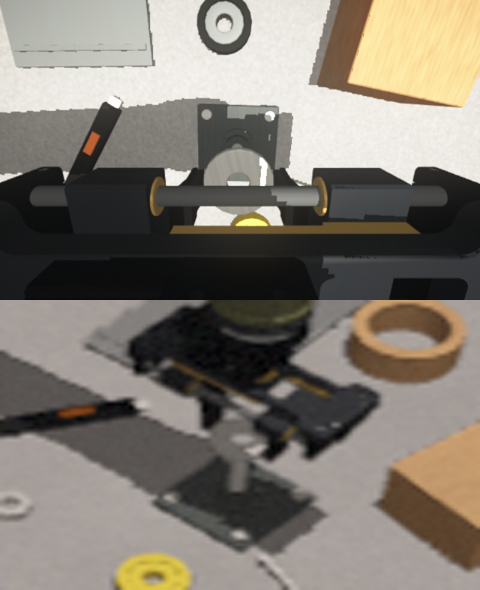

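Run:
```python
from h import *
im=cv2.imread('pics/w5.png'); C=cam('wrist'); s=sense(); R=s['tcp_rot'];p=s['position']
for z in (-1,-5,-9):
  f=lambda a,r,x0=0:proj(C,p+R@np.array([x0+r*np.cos(a),r*np.sin(a),z]))[0].round(1)
  print(z,'top',f(0,28),'L',f(-np.pi/2,28),'R',f(np.pi/2,28),'c',f(0,0),'holetop',f(0,9),'holeL',f(-np.pi/2,9))
print(im[185:250:1,317].mean(1).astype(int).tolist())
print(im[232,255:380].mean(1).astype(int).tolist())
print(im[215,255:380].mean(1).astype(int).tolist())
```

```text
-1 top [316.8 195.9] L [269.9 241.4] R [363.8 241.4] c [316.9 241.4] holetop [316.8 227.2] holeL [301.8 241.4]
-5 top [316.8 197.6] L [268.8 244.2] R [364.9 244.1] c [316.9 244.1] holetop [316.8 229.6] holeL [301.4 244.1]
-9 top [316.8 199.5] L [267.7 247. ] R [366. 247.] c [316.8 247. ] holetop [316.8 232.2] holeL [301. 247.]
[67, 63, 62, 62, 64, 66, 92, 117, 125, 124, 122, 115, 110, 117, 150, 169, 164, 160, 159, 158, 156, 155, 155, 154, 154, 153, 153, 153, 153, 152, 152, 152, 151, 152, 152, 151, 152, 152, 153, 153, 155, 154, 154, 152, 144, 131, 127, 128, 128, 128, 127, 126, 127, 127, 126, 125, 177, 227, 236, 235, 236, 239, 192, 75, 58]
[31, 32, 32, 32, 32, 34, 36, 37, 37, 35, 36, 38, 37, 37, 36, 34, 57, 122, 147, 152, 154, 154, 154, 155, 152, 149, 149, 150, 151, 152, 151, 150, 150, 151, 150, 150, 152, 154, 157, 156, 155, 153, 154, 155, 156, 157, 156, 156, 155, 155, 156, 150, 145, 135, 133, 131, 132, 132, 130, 129, 128, 129, 128, 127, 129, 131, 131, 131, 131, 130, 133, 137, 144, 146, 152, 154, 156, 155, 155, 154, 155, 155, 156, 158, 159, 159, 157, 158, 155, 154, 152, 148, 170, 254, 254, 253, 253, 253, 254, 255, 230, 157, 150, 152, 154, 155, 154, 151, 132, 84, 50, 47, 48, 48, 48, 47, 50, 48, 49, 49, 47, 46, 45, 45, 44]
[127, 126, 125, 124, 124, 126, 128, 128, 127, 91, 65, 63, 63, 63, 64, 63, 62, 64, 65, 64, 64, 63, 62, 66, 82, 101, 119, 138, 147, 151, 152, 152, 155, 158, 158, 155, 156, 156, 157, 158, 158, 158, 157, 157, 158, 159, 156, 154, 152, 150, 151, 150, 154, 155, 156, 159, 161, 161, 159, 157, 155, 153, 152, 152, 155, 156, 158, 160, 160, 157, 160, 158, 157, 156, 156, 156, 155, 157, 156, 159, 159, 160, 160, 158, 157, 156, 154, 153, 151, 149, 175, 255, 255, 254, 254, 254, 254, 255, 247, 191, 122, 83, 71, 70, 69, 71, 71, 70, 70, 71, 69, 82, 118, 130, 133, 131, 130, 128, 129, 127, 126, 124, 124, 127, 128]
```

>>> {"method": "move_arm", "body": {
  "plan": [
    [0.0025,-0.001,0.01,0,0,0,1],
    [0,0,0.005,0,0,0,1],
    [0,0,0,0,0,0,1],
    [0,0,0,0,0,0,1],
    [0,0,0,0,0,0,1]
  ]
}}

```text
t: 15.45
position: [589.4, 132.0, 101.3]
tcp_rot: [[-0.064, 0.998, 0.0], [0.998, 0.064, -0.0], [-0.0, 0.0, -1.0]]
force: [0.7, 0.4, -1.3]
opening: 54.2
grasp_force: 40.0
```

>>> {"method": "move_arm", "body": {
  "plan": [
    [0,0,0,0,0,0,1]
  ]
}}

```text
t: 15.53
position: [589.6, 132.1, 101.5]
tcp_rot: [[-0.064, 0.998, 0.001], [0.998, 0.064, 0.0], [0.0, 0.001, -1.0]]
force: [-0.5, -0.2, -1.8]
opening: 54.5
grasp_force: 40.0
```

>>> {"method": "move_arm", "body": {
  "plan": [
    [0,0,0,0,0,0,1]
  ]
}}

```text
t: 15.62
position: [589.6, 132.2, 101.6]
tcp_rot: [[-0.064, 0.998, 0.001], [0.998, 0.064, 0.0], [0.0, 0.001, -1.0]]
force: [-0.5, 0.8, -0.8]
opening: 54.6
grasp_force: 40.0
```

>>> {"method": "move_arm", "body": {
  "plan": [
    [0,0,0,0,0,0,1]
  ]
}}

```text
t: 15.7
position: [589.6, 132.2, 101.6]
tcp_rot: [[-0.064, 0.998, 0.001], [0.998, 0.064, 0.0], [0.0, 0.001, -1.0]]
force: [0.4, -0.2, -0.0]
opening: 54.6
grasp_force: 40.0
```

Run:
```python
from h import *
import pickle
C1=pickle.load(open('pics/C1.pkl','rb')); S=loc(C1,[(290.5,156.5),(353.5,155),(293.4,217),(353.7,215.2)],12); print(S.round(1))
C,im,d=shot('w6'); print(proj(C,S).round(1))
e=proj(C,S).round().astype(int)
for u,v in e[:2]:
    b=cv2.cvtColor(im[v-13:v+14,u-13:u+14],cv2.COLOR_BGR2GRAY); n,l,st,ce=cv2.connectedComponentsWithStats((b>130).astype('u1'))
    for i in range(1,n):
        if st[i,4]>20: print(ce[i]+[u-13,v-13],st[i,4])
cv2.imwrite('pics/c6.png',cv2.resize(im[110:260,230:400],None,fx=4,fy=4,interpolation=0))
to(589.5,130,100,3.7)
```

```text
[[550.3 166.2  12. ]
 [626.4 168.   12. ]
 [552.2  89.4  12. ]
 [629.   91.8  12. ]]
[[274.4 160.8]
 [361.9 164.4]
 [274.1 243.1]
 [356.3 245.6]]
[273.36774194 160.39354839] 155
[362.04166667 159.16666667] 264
pos [589.5 132.2 101.5] tilt [0.0004 0.0002] turn -0.01 shift [-2.2 -0.2  1.5] n 0.1
```

View pics/c6.png

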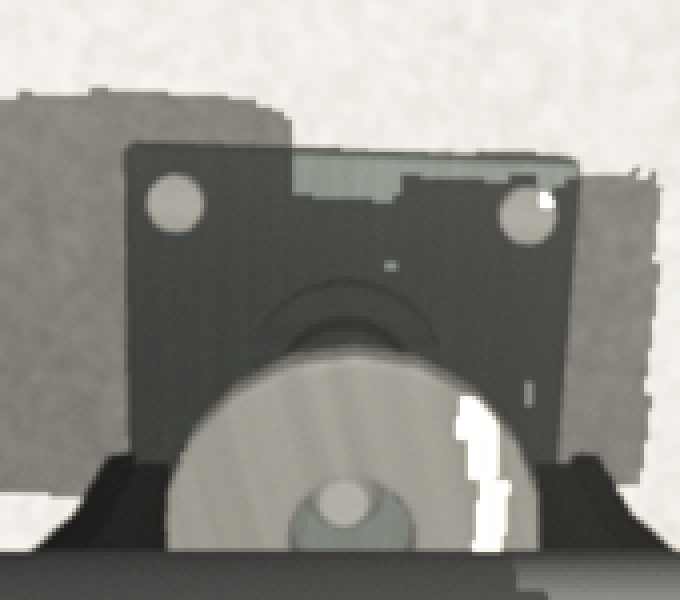

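>>> {"method": "move_arm", "body": {
  "plan": [
    [-0.0021,-0.0006,0,0,0,0,1],
    [0,0,0,0,0,0,1],
    [0,0,0,0,0,0,1],
    [0,0,0.006,0,0,0,1],
    [0,0,0.01,0,0,0,1]
  ]
}}

```text
t: 16.17
position: [589.8, 130.3, 85.8]
tcp_rot: [[-0.064, 0.998, 0.002], [0.998, 0.064, 0.001], [0.001, 0.002, -1.0]]
force: [0.5, -0.4, -1.2]
opening: 54.4
grasp_force: 40.0
```

>>> {"method": "move_arm", "body": {
  "plan": [
    [0,0,0.012,0,0,0,1],
    [0,0,0.012,0,0,0,1],
    [0,0,0.012,0,0,0,1],
    [0,0,0.008,0,0,0,1],
    [0,0,0.006,0,0,0,1]
  ]
}}

```text
t: 16.58
position: [587.9, 129.7, 33.2]
tcp_rot: [[-0.064, 0.998, -0.002], [0.998, 0.064, -0.001], [-0.001, -0.002, -1.0]]
force: [0.3, -0.6, -1.2]
opening: 54.6
grasp_force: 40.0
```

>>> {"method": "move_arm", "body": {
  "plan": [
    [0,0,0,0,0,0,1],
    [0,0,0,0,0,0,1],
    [0,0,0,0,0,0,1]
  ]
}}

```text
t: 16.83
position: [589.5, 130.0, 35.8]
tcp_rot: [[-0.064, 0.998, 0.001], [0.998, 0.064, 0.0], [0.0, 0.001, -1.0]]
force: [-0.5, 0.3, -1.1]
opening: 54.6
grasp_force: 40.0
```

>>> {"method": "move_arm", "body": {
  "plan": [
    [0,0,0.0025,0,0,0,1],
    [0,0,0,0,0,0,1],
    [0,0,0,0,0,0,-1],
    [0,0,0,0,0,0,-1],
    [0,0,0,0,0,0,-1]
  ]
}}

```text
t: 17.25
position: [589.3, 130.1, 33.2]
tcp_rot: [[-0.064, 0.998, 0.001], [0.998, 0.064, 0.0], [0.0, 0.001, -1.0]]
force: [-0.2, 0.0, -0.6]
opening: 67.2
grasp_force: 0.0
```

>>> {"method": "move_arm", "body": {
  "plan": [
    [0,0,0,0,0,0,-1],
    [0,0,0,0,0,0,-1],
    [0,0,0,0,0,0,-1],
    [0,0,-0.02,0,0,0,-1],
    [0,0,-0.035,0,0,0,-1]
  ]
}}

```text
t: 17.67
position: [585.5, 129.3, 84.4]
tcp_rot: [[-0.065, 0.998, -0.008], [0.998, 0.065, -0.003], [-0.003, -0.008, -1.0]]
force: [-0.1, 0.2, 0.8]
opening: 86.6
grasp_force: 0.0
```

>>> {"method": "move_arm", "body": {
  "plan": [
    [0,0,-0.035,0,0,0,-1],
    [0,0,-0.035,0,0,0,-1],
    [-0.02,-0.001,0,0,0,0,-1],
    [-0.037,-0.002,0,0,0,0,-1],
    [-0.037,-0.002,0,0,0,0,-1]
  ]
}}

```text
t: 18.08
position: [590.4, 36.7, 158.8]
tcp_rot: [[-0.069, 0.998, 0.002], [0.998, 0.069, 0.001], [0.001, 0.002, -1.0]]
force: [-0.8, -0.0, -1.2]
opening: 87.0
grasp_force: 0.0
```

>>> {"method": "move_arm", "body": {
  "plan": [
    [-0.037,-0.002,0,0,0,0,-1],
    [-0.037,-0.002,0,0,0,0,-1],
    [-0.037,-0.002,0,0,0,0,-1],
    [-0.037,-0.003,0,0,0,0,-1],
    [-0.037,-0.003,0,0,0,0,-1]
  ]
}}

```text
t: 18.5
position: [589.7, -151.2, 158.0]
tcp_rot: [[-0.065, 0.998, 0.001], [0.998, 0.065, 0.0], [0.0, 0.001, -1.0]]
force: [0.3, 0.1, 0.3]
opening: 86.8
grasp_force: 0.0
```

>>> {"method": "move_arm", "body": {
  "plan": [
    [0,0,0,0,0,0,-1],
    [0,0,0,0,0,0,-1],
    [0,0,0,0,0,0,-1],
    [0,0,0,0,0,0,-1],
    [0,0,0,0,0,0,-1]
  ]
}}

```text
t: 18.92
position: [590.3, -147.3, 157.6]
tcp_rot: [[-0.067, 0.998, -0.0], [0.998, 0.067, 0.001], [0.001, -0.0, -1.0]]
force: [-0.9, -0.5, 0.9]
opening: 87.3
grasp_force: 0.0
```

Run:
```python
from h import *
to(590.6,-149.2,7,3.7)
C=cam('top'); C,im,d=shot('t7','top')
print(proj(C,[[589.5,130,88]]))
C,im,d=shot('w7')
P=proj(C,[[590.6,-149.2,12]])[0]; print(P)
S=cv2.cvtColor(im,cv2.COLOR_BGR2HSV)[...,1]; u,v=P.round().astype(int); m=(S[v-28:v+25,u-28:u+28]<90).astype('u1')
for c in cv2.findContours(m,0,1)[0]:
    if cv2.contourArea(c)>100:
        Q=loc(C,c[:,0].astype(float)+[u-28,v-28],12)[:,:2];print(cv2.boundingRect(c),cv2.minEnclosingCircle(Q.astype('f4')))
```

```text
pos [ 590.3 -147.3  157.6] tilt [-0.0001  0.0009] turn 0.17 shift [ -1.9   0.2 150.6] n 3.6
[[288.05727867 179.50711609]]
[317.34762314 189.30326772]
(14, 26, 29, 16) ((590.3904418945312, -150.17982482910156), 15.49903678894043)
```

>>> {"method": "move_arm", "body": {
  "plan": [
    [-0.002,0,0.037,0,0,0,-1],
    [0,0,0.037,0,0,0,-1],
    [0,0,0.035,0,0,0,-1],
    [0,0,0.02,0,0,0,-1],
    [0,0,0.01,0,0,0,-0.6]
  ]
}}

```text
t: 19.43
position: [587.7, -149.9, 15.2]
tcp_rot: [[-0.066, 0.998, -0.006], [0.998, 0.066, 0.001], [0.001, -0.005, -1.0]]
force: [-0.6, -0.3, -0.8]
opening: 84.6
grasp_force: 0.0
```

>>> {"method": "move_arm", "body": {
  "plan": [
    [0,0,0,0,0,0,-0.4],
    [0,0,0,0,0,0,-0.2],
    [0,0,0,0,0,0,-0.1],
    [0,0,0.007,0,0,0,-0.1],
    [0,0,0,0,0,0,-0.1]
  ]
}}

```text
t: 19.85
position: [590.5, -151.4, 12.2]
tcp_rot: [[-0.065, 0.998, 0.001], [0.998, 0.065, 0.0], [0.0, 0.001, -1.0]]
force: [-1.1, -0.0, -0.5]
opening: 54.9
grasp_force: 0.0
```

>>> {"method": "move_arm", "body": {
  "plan": [
    [0,0,0,0,0,0,-0.1],
    [0,0,0,0,0,0,-0.1],
    [0,0,0,0,0,0,-0.1]
  ]
}}

```text
t: 20.1
position: [590.3, -151.6, 12.1]
tcp_rot: [[-0.064, 0.998, 0.001], [0.998, 0.064, 0.0], [0.0, 0.001, -1.0]]
force: [-1.0, -0.2, 0.3]
opening: 48.8
grasp_force: 0.0
```

Run:
```python
from h import *
to(590.5,-149.6,6.5,3.7);s=sense();print(s['opening'],s['force'])
```

```text
pos [ 590.3 -151.6   12.1] tilt [0.0007 0.0001] turn -0.02 shift [2.  0.4 5.6] n 0.1
48.75714453634778 [-0.98971431 -0.15960839  0.30069085]
```

>>> {"method": "move_arm", "body": {
  "plan": [
    [0.002,0,0.0055,0,0,0,-0.1],
    [0,0,0,0,0,0,-0.1],
    [0,0,0,0,0,0,1],
    [0,0,0,0,0,0,1],
    [0,0,0,0,0,0,1]
  ]
}}

```text
t: 20.52
position: [589.9, -149.6, 6.2]
tcp_rot: [[-0.064, 0.998, 0.0], [0.998, 0.064, -0.0], [-0.0, 0.0, -1.0]]
force: [0.1, 0.2, -0.5]
opening: 35.0
grasp_force: 0.0
```

>>> {"method": "move_arm", "body": {
  "plan": [
    [0,0,0,0,0,0,1],
    [0,0,0,0,0,0,1],
    [0,0,0,0,0,0,1],
    [0,0,0,0,0,0,1],
    [0,0,0,0,0,0,1]
  ]
}}

```text
t: 20.93
position: [589.9, -149.6, 6.3]
tcp_rot: [[-0.064, 0.998, 0.0], [0.998, 0.064, -0.0], [-0.0, 0.0, -1.0]]
force: [-0.1, -0.1, 0.0]
opening: 29.9
grasp_force: 40.0
```

>>> {"method": "move_arm", "body": {
  "plan": [
    [0,0,-0.01,0,0,0,1],
    [0,0,-0.03,0,0,0,1],
    [0,0,-0.035,0,0,0,1],
    [0,0,-0.035,0,0,0,1],
    [0.02,0.001,0,0,0,0,1]
  ]
}}

```text
t: 21.35
position: [593.5, -136.3, 125.0]
tcp_rot: [[-0.057, 0.998, 0.013], [0.998, 0.057, -0.005], [-0.005, 0.013, -1.0]]
force: [0.7, -1.8, 0.2]
opening: 29.8
grasp_force: 40.0
```

>>> {"method": "move_arm", "body": {
  "plan": [
    [0.04,0.0025,0,0,0,0,1],
    [0.04,0.0025,0,0,0,0,1],
    [0.04,0.0025,0,0,0,0,1],
    [0.04,0.0025,0,0,0,0,1],
    [0.04,0.0025,0,0,0,0,1]
  ]
}}

```text
t: 21.77
position: [589.1, 72.7, 117.4]
tcp_rot: [[-0.064, 0.998, 0.001], [0.998, 0.064, 0.001], [0.001, 0.001, -1.0]]
force: [1.3, 0.0, -0.8]
opening: 29.9
grasp_force: 40.0
```

>>> {"method": "move_arm", "body": {
  "plan": [
    [0.04,0.0025,0,0,0,0,1],
    [0.019,0.001,0,0,0,0,1],
    [0,0,0,0,0,0,1],
    [0,0,0,0,0,0,1],
    [0,0,0,0,0,0,1]
  ]
}}

```text
t: 22.18
position: [589.1, 128.4, 116.8]
tcp_rot: [[-0.063, 0.998, 0.001], [0.998, 0.063, -0.001], [-0.001, 0.0, -1.0]]
force: [0.1, -0.9, -0.4]
opening: 30.1
grasp_force: 40.0
```

>>> {"method": "move_arm", "body": {
  "plan": [
    [0,0,0,0,0,0,1],
    [0,0,0,0,0,0,1],
    [0,0,0,0,0,0,1]
  ]
}}

```text
t: 22.43
position: [589.1, 128.4, 116.5]
tcp_rot: [[-0.062, 0.998, 0.0], [0.998, 0.062, -0.0], [-0.0, 0.0, -1.0]]
force: [0.1, -0.8, -1.0]
opening: 30.2
grasp_force: 40.0
```

Run:
```python
from h import *
to(589.5,130,100,3.7);s=sense();print(s['opening'],s['grasp_force'],s['force'])
C,im,d=shot('w8'); R=s['tcp_rot'];p=s['position']
z=-5.5
f=lambda a,r:proj(C,p+R@np.array([r*np.cos(a),r*np.sin(a),z]))[0].round(1)
print('pred top',f(0,16),'L',f(-np.pi/2,16),'R',f(np.pi/2,16),'c',f(0,0),'holetop',f(0,9))
print('tip',proj(C,[[589.5,130,88]]).round(1))
cv2.imwrite('pics/c8.png',cv2.resize(im[110:260,230:400],None,fx=4,fy=4,interpolation=0))
```

```text
pos [589.1 128.4 116.5] tilt [ 0.0002 -0.0001] turn -0.15 shift [ 1.5  0.5 16.5] n 0.4
30.206393019685787 39.99987252987921 [ 0.14993456 -0.81123659 -1.01461243]
pred top [316.8 218.3] L [289.3 244.5] R [344.4 244.5] c [316.8 244.5] holetop [316.8 229.9]
tip [[317.7 222.4]]
```

View pics/c8.png

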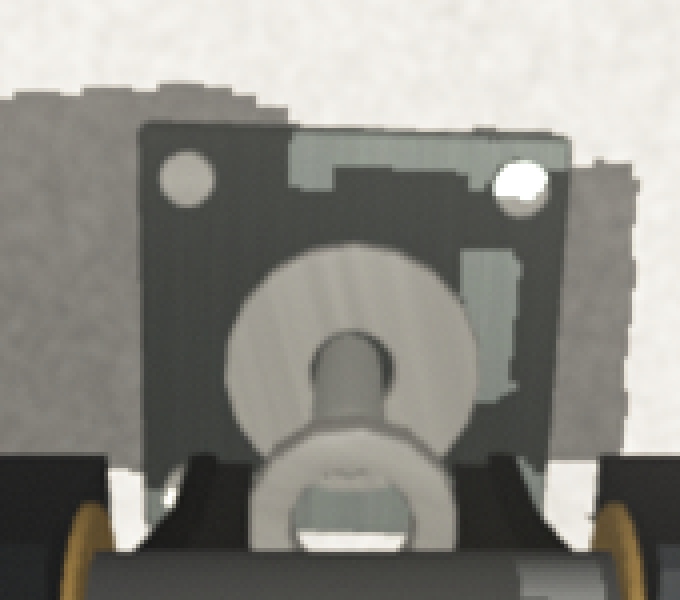

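>>> {"method": "move_arm", "body": {
  "plan": [
    [0.0005,-0.0004,0.008,0,0,0,1],
    [0,0,0.008,0,0,0,1],
    [0,0,0,0,0,0,1],
    [0,0,0,0,0,0,1],
    [0,0,0.006,0,0,0,1]
  ]
}}

```text
t: 22.9
position: [589.3, 130.6, 94.9]
tcp_rot: [[-0.064, 0.998, 0.002], [0.998, 0.064, 0.001], [0.0, 0.002, -1.0]]
force: [1.2, 0.3, 0.5]
opening: 29.8
grasp_force: 40.0
```

>>> {"method": "move_arm", "body": {
  "plan": [
    [0,0,0.01,0,0,0,1],
    [0,0,0.012,0,0,0,1],
    [0,0,0.012,0,0,0,1],
    [0,0,0.01,0,0,0,1],
    [0,0,0.0075,0,0,0,1]
  ]
}}

```text
t: 23.32
position: [587.4, 130.3, 40.6]
tcp_rot: [[-0.064, 0.998, -0.002], [0.998, 0.064, -0.001], [-0.001, -0.002, -1.0]]
force: [-1.0, -0.5, -1.0]
opening: 30.0
grasp_force: 40.0
```

>>> {"method": "move_arm", "body": {
  "plan": [
    [0,0,0,0,0,0,1],
    [0,0,0,0,0,0,1],
    [0,0,0,0,0,0,1],
    [0,0,0,0,0,0,1]
  ]
}}

```text
t: 23.65
position: [588.7, 130.5, 43.1]
tcp_rot: [[-0.064, 0.998, 0.001], [0.998, 0.064, 0.0], [0.0, 0.001, -1.0]]
force: [-0.4, 0.5, 0.1]
opening: 30.5
grasp_force: 40.0
```

>>> {"method": "move_arm", "body": {
  "plan": [
    [0,0,0.0025,0,0,0,1],
    [0,0,0,0,0,0,1],
    [0,0,0,0,0,0,-1],
    [0,0,0,0,0,0,-1],
    [0,0,0,0,0,0,-1]
  ]
}}

```text
t: 24.07
position: [588.5, 130.5, 40.4]
tcp_rot: [[-0.064, 0.998, 0.0], [0.998, 0.064, 0.0], [0.0, 0.0, -1.0]]
force: [-0.0, -0.3, -0.1]
opening: 42.9
grasp_force: 0.0
```

>>> {"method": "move_arm", "body": {
  "plan": [
    [0,0,0,0,0,0,-1],
    [0,0,0,0,0,0,-1],
    [0,0,-0.02,0,0,0,-1],
    [0,0,-0.035,0,0,0,-1],
    [0,0,-0.035,0,0,0,-1]
  ]
}}

```text
t: 24.48
position: [587.2, 130.1, 130.1]
tcp_rot: [[-0.064, 0.998, -0.003], [0.998, 0.064, -0.001], [-0.001, -0.003, -1.0]]
force: [0.9, 0.6, 0.9]
opening: 75.3
grasp_force: 0.0
```

>>> {"method": "move_arm", "body": {
  "plan": [
    [0,0,-0.025,0,0,0,-1],
    [0.03,-0.003,0,0,0,0,-1],
    [0.037,-0.003,0,0,0,0,-1],
    [0.037,-0.004,0,0,0,0,-1],
    [0.031,-0.003,0,0,0,0,-1]
  ]
}}

```text
t: 24.9
position: [566.0, 267.3, 155.7]
tcp_rot: [[-0.065, 0.998, 0.0], [0.998, 0.065, 0.002], [0.002, 0.0, -1.0]]
force: [0.1, 1.0, -0.1]
opening: 86.7
grasp_force: 0.0
```

>>> {"method": "move_arm", "body": {
  "plan": [
    [0,0,0,0,0,0,-1],
    [0,0,0,0,0,0,-1],
    [0,0,0,0,0,0,-1],
    [0,0,0,0,0,0,-1],
    [0,0,0,0,0,0,-1]
  ]
}}

```text
t: 25.32
position: [567.5, 262.3, 155.4]
tcp_rot: [[-0.061, 0.998, 0.0], [0.998, 0.061, -0.0], [-0.0, 0.0, -1.0]]
force: [-0.6, -0.2, -0.1]
opening: 86.8
grasp_force: 0.0
```

Run:
```python
from h import *
to(567,265,12,3.7);s=sense();print(s['opening'],s['force'])
C,im,d=shot('w9')
P=proj(C,[[567.1,265.2,18]])[0]; print(P)
m=np.zeros((400,640),'u1'); g=cv2.cvtColor(im,cv2.COLOR_BGR2GRAY); m[:222]=(g[:222]<75)
for c in cv2.findContours(m,0,1)[0]:
    if cv2.contourArea(c)>600:
        Q=loc(C,c[:,0].astype(float),16)[:,:2];print(cv2.boundingRect(c),cv2.minEnclosingCircle(Q.astype('f4')))
```

```text
pos [567.5 262.3 155.4] tilt [ 0.0004 -0.0004] turn -0.18 shift [  2.7  -0.3 143.4] n 3.4
86.84885115937179 [-0.60917342 -0.20324177 -0.07818256]
[316.89625288 186.73131111]
(291, 180, 54, 42) ((569.3373413085938, 243.01187133789062), 29.5456600189209)
(123, 52, 40, 79) ((391.07568359375, 349.23956298828125), 38.07791519165039)
```

>>> {"method": "move_arm", "body": {
  "plan": [
    [-0.02,0.0005,0,0,0,0,-1],
    [0,0,0,0,0,0,-1],
    [0,0,0,0,0,0,-1],
    [0,0,0,0,0,0,-1],
    [0,0,0,0,0,0,-1]
  ]
}}

```text
t: 25.78
position: [568.5, 245.3, 155.3]
tcp_rot: [[-0.065, 0.998, -0.0], [0.998, 0.065, 0.001], [0.001, 0.0, -1.0]]
force: [-0.9, 0.4, 0.5]
opening: 87.1
grasp_force: 0.0
```

Run:
```python
from h import *
to(569,242,12,3.7)
C,im,d=shot('w10')
g=cv2.cvtColor(im,cv2.COLOR_BGR2GRAY); m=np.zeros((400,640),'u1');m[100:228,260:380]=(g[100:228,260:380]<75)
for c in cv2.findContours(m,0,1)[0]:
    if cv2.contourArea(c)>300:
        Q=loc(C,c[:,0].astype(float),18)[:,:2];print(cv2.boundingRect(c),cv2.minEnclosingCircle(Q.astype('f4')))
cv2.imwrite('pics/c10.png',cv2.resize(im[110:260,230:400],None,fx=4,fy=4,interpolation=0))
```

```text
pos [568.5 245.3 155.3] tilt [-0.      0.0008] turn 0.02 shift [ -3.4   0.3 143.3] n 3.4
(291, 165, 55, 54) ((569.14111328125, 242.4461669921875), 29.747982025146484)
```

View pics/c10.png

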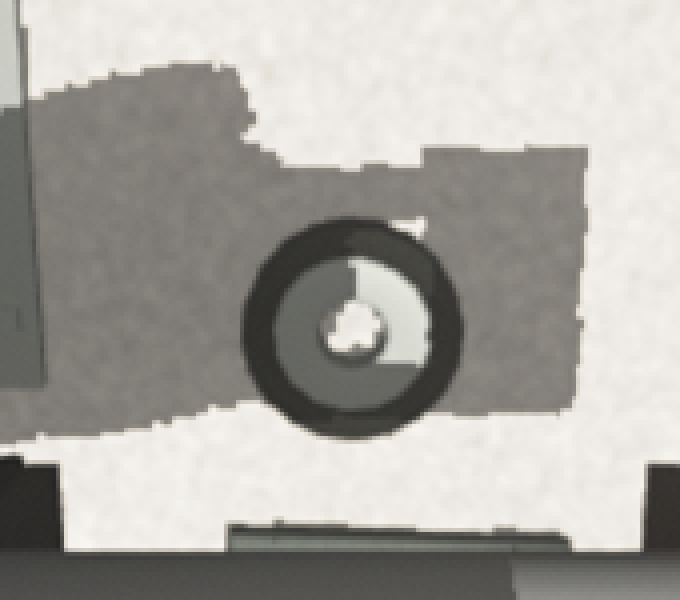

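>>> {"method": "move_arm", "body": {
  "plan": [
    [-0.003,0.0005,0.037,0,0,0,-1],
    [0,0,0.037,0,0,0,-1],
    [0,0,0.035,0,0,0,-1],
    [0,0,0.02,0,0,0,-1],
    [0,0,0.01,0,0,0,-1]
  ]
}}

```text
t: 26.25
position: [566.6, 241.3, 12.5]
tcp_rot: [[-0.065, 0.998, -0.005], [0.998, 0.065, -0.003], [-0.002, -0.005, -1.0]]
force: [-0.6, 0.0, 0.7]
opening: 86.9
grasp_force: 0.0
```

>>> {"method": "move_arm", "body": {
  "plan": [
    [0,0,0,0,0,0,-1],
    [0,0,0,0,0,0,-1],
    [0,0,0,0,0,0,-1],
    [0,0,0,0,0,0,-1],
    [0,0,0,0,0,0,-1]
  ]
}}

```text
t: 26.67
position: [570.5, 242.1, 18.1]
tcp_rot: [[-0.064, 0.998, 0.003], [0.998, 0.064, 0.002], [0.002, 0.003, -1.0]]
force: [-0.7, 0.6, -0.1]
opening: 87.1
grasp_force: 0.0
```

Run:
```python
from h import *
to(569.1,242.4,6,3.7)
```

```text
pos [570.5 242.1  18.1] tilt [0.0026 0.0018] turn -0.0 shift [ 0.4 -1.3 12.1] n 0.3
```

>>> {"method": "move_arm", "body": {
  "plan": [
    [0.0002,-0.0007,0.011,0,0,0,-1],
    [0,0,0,0,0,0,-1],
    [0,0,0,0,0,0,1],
    [0,0,0,0,0,0,1],
    [0,0,0,0,0,0,1]
  ]
}}

```text
t: 27.08
position: [568.6, 241.6, 5.3]
tcp_rot: [[-0.064, 0.998, 0.0], [0.998, 0.064, -0.0], [-0.0, 0.0, -1.0]]
force: [0.0, -0.7, -0.5]
opening: 74.4
grasp_force: 0.0
```

>>> {"method": "move_arm", "body": {
  "plan": [
    [0,0,0,0,0,0,1],
    [0,0,0,0,0,0,1],
    [0,0,0,0,0,0,1],
    [0,0,0,0,0,0,1],
    [0,0,0,0,0,0,1]
  ]
}}

```text
t: 27.5
position: [568.7, 241.7, 5.4]
tcp_rot: [[-0.064, 0.998, 0.0], [0.998, 0.064, 0.0], [0.0, 0.0, -1.0]]
force: [1.0, 0.0, -0.2]
opening: 59.6
grasp_force: 40.0
```

>>> {"method": "move_arm", "body": {
  "plan": [
    [0,0,-0.01,0,0,0,1],
    [0,0,-0.03,0,0,0,1],
    [0,0,-0.035,0,0,0,1],
    [0,0,-0.035,0,0,0,1],
    [-0.02,0.002,-0.005,0,0,0,1]
  ]
}}

```text
t: 27.92
position: [574.3, 228.3, 127.5]
tcp_rot: [[-0.071, 0.997, 0.009], [0.997, 0.071, 0.008], [0.008, 0.009, -1.0]]
force: [2.0, 1.0, -0.5]
opening: 59.3
grasp_force: 40.0
```

>>> {"method": "move_arm", "body": {
  "plan": [
    [-0.037,0.004,0,0,0,0,1],
    [-0.037,0.004,0,0,0,0,1],
    [-0.02,0.003,0,0,0,0,1],
    [0,0,0,0,0,0,1],
    [0,0,0,0,0,0,1]
  ]
}}

```text
t: 28.33
position: [589.2, 126.7, 120.9]
tcp_rot: [[-0.06, 0.998, 0.0], [0.998, 0.06, 0.0], [0.0, 0.0, -1.0]]
force: [-0.2, 1.1, -1.5]
opening: 59.3
grasp_force: 40.0
```

>>> {"method": "move_arm", "body": {
  "plan": [
    [0,0,0,0,0,0,1],
    [0,0,0,0,0,0,1],
    [0,0,0,0,0,0,1],
    [0,0,0,0,0,0,1]
  ]
}}

```text
t: 28.67
position: [588.6, 130.0, 120.2]
tcp_rot: [[-0.066, 0.998, -0.0], [0.998, 0.066, 0.0], [0.0, -0.0, -1.0]]
force: [0.4, 0.8, -1.8]
opening: 59.2
grasp_force: 40.0
```

Run:
```python
from h import *
to(589.3,130,110,3.7);s=sense();print(s['opening'],s['grasp_force'],s['force'])
C,im,d=shot('w11'); R=s['tcp_rot'];p=s['position']
for z in (-11.5,-13,6):
  f=lambda a,r:proj(C,p+R@np.array([r*np.cos(a),r*np.sin(a),z]))[0].round(1)
  print(z,'pred top',f(0,30),'L',f(-np.pi/2,30),'R',f(np.pi/2,30),'c',f(0,0),'holetop',f(0,9),f(-np.pi/2,9)[0],f(np.pi/2,9)[0])
print('tip',proj(C,[[589.3,130,88]]).round(1))
g=cv2.cvtColor(im,cv2.COLOR_BGR2GRAY); print(g[185:252,318].tolist()); print(g[238,260:375].tolist())
```

```text
pos [588.6 130.  120.2] tilt [-0.0003  0.0002] turn 0.11 shift [-0.1  0.7 10.2] n 0.2
59.173148645866455 39.999666502699256 [ 0.35455511  0.77567821 -1.8037985 ]
-11.5 pred top [316.8 197.1] L [263.4 248.9] R [370.3 248.8] c [316.8 248.8] holetop [316.8 233.8] 300.8 332.9
-13 pred top [316.8 197.8] L [262.9 250. ] R [370.7 249.9] c [316.8 250. ] holetop [316.8 234.8] 300.6 333.0
6 pred top [316.8 189.7] L [268.5 236.9] R [365.3 236.9] c [316.9 236.9] holetop [316.9 223.2] 302.4 331.4
tip [[318.  222.9]]
[127, 141, 167, 177, 175, 171, 164, 132, 71, 36, 35, 34, 34, 33, 36, 35, 38, 39, 38, 38, 39, 38, 38, 37, 36, 37, 36, 36, 42, 62, 90, 101, 100, 97, 96, 98, 95, 96, 95, 97, 95, 97, 93, 95, 93, 94, 93, 92, 91, 102, 121, 127, 127, 128, 125, 127, 123, 122, 200, 238, 238, 239, 192, 69, 53, 60, 62]
[35, 34, 35, 32, 32, 32, 33, 35, 35, 36, 36, 35, 35, 36, 36, 35, 35, 33, 35, 34, 33, 31, 49, 81, 92, 93, 95, 95, 95, 94, 94, 94, 94, 93, 93, 94, 95, 94, 95, 94, 94, 94, 93, 92, 92, 90, 96, 111, 125, 129, 130, 130, 130, 129, 128, 126, 127, 126, 128, 125, 126, 128, 130, 130, 129, 130, 130, 119, 104, 97, 94, 93, 93, 95, 94, 96, 95, 95, 95, 94, 96, 95, 95, 96, 96, 96, 96, 95, 95, 94, 107, 180, 183, 115, 51, 44, 54, 59, 60, 59, 57, 58, 48, 42, 43, 43, 44, 43, 42, 41, 41, 41, 42, 42, 43]
```

>>> {"method": "move_arm", "body": {
  "plan": [
    [0,0.0006,0.008,0,0,0,1],
    [0,0,0,0,0,0,1],
    [0,0,0,0,0,0,1],
    [0,0,0,0,0,0,1],
    [0,0,0,0,0,0,1]
  ]
}}

```text
t: 29.13
position: [589.5, 128.7, 112.3]
tcp_rot: [[-0.064, 0.998, 0.0], [0.998, 0.064, 0.0], [0.0, 0.0, -1.0]]
force: [0.1, -0.5, 0.0]
opening: 59.3
grasp_force: 40.0
```

>>> {"method": "move_arm", "body": {
  "plan": [
    [0,0,0.008,0,0,0,1],
    [0,0,0.012,0,0,0,1],
    [0,0,0.012,0,0,0,1],
    [0,0,0.012,0,0,0,1],
    [0,0,0.01,0,0,0,1]
  ]
}}

```text
t: 29.55
position: [588.6, 128.8, 56.1]
tcp_rot: [[-0.065, 0.998, -0.002], [0.998, 0.065, -0.0], [-0.0, -0.002, -1.0]]
force: [0.3, 1.6, -0.7]
opening: 59.2
grasp_force: 40.0
```

>>> {"method": "move_arm", "body": {
  "plan": [
    [0,0,0.004,0,0,0,1],
    [0,0,0,0,0,0,1],
    [0,0,0,0,0,0,1],
    [0,0,0,0,0,0,1],
    [0,0,0,0,0,0,1]
  ]
}}

```text
t: 29.97
position: [589.3, 129.0, 54.5]
tcp_rot: [[-0.065, 0.998, -0.0], [0.998, 0.065, 0.0], [0.0, -0.0, -1.0]]
force: [-1.7, 1.6, -2.2]
opening: 59.3
grasp_force: 40.0
```

>>> {"method": "move_arm", "body": {
  "plan": [
    [0.0005,0,0.0028,0,0,0,1],
    [0,0,0,0,0,0,1],
    [0,0,0,0,0,0,-1],
    [0,0,0,0,0,0,-1],
    [0,0,0,0,0,0,-1]
  ]
}}

```text
t: 30.38
position: [590.2, 128.7, 52.0]
tcp_rot: [[-0.064, 0.998, 0.002], [0.998, 0.064, -0.0], [-0.0, 0.002, -1.0]]
force: [-0.0, -0.7, 0.6]
opening: 71.7
grasp_force: 0.0
```

>>> {"method": "move_arm", "body": {
  "plan": [
    [0,0,0,0,0,0,-1],
    [0,0,0,0,0,0,-1],
    [0,0,-0.02,0,0,0,-1],
    [0,0,-0.035,0,0,0,-1],
    [0,0,-0.035,0,0,0,-1]
  ]
}}

```text
t: 30.8
position: [588.4, 128.7, 141.4]
tcp_rot: [[-0.064, 0.998, -0.003], [0.998, 0.064, -0.002], [-0.001, -0.003, -1.0]]
force: [1.6, 0.7, 0.8]
opening: 86.6
grasp_force: 0.0
```

>>> {"method": "move_arm", "body": {
  "plan": [
    [0,0,-0.022,0,0,0,-1],
    [-0.032,-0.033,0,0,0,0,-1],
    [-0.033,-0.034,0,0,0,0,-1],
    [-0.033,-0.034,0,0,0,0,-1],
    [-0.033,-0.034,0,0,0,0,-1]
  ]
}}

```text
t: 31.22
position: [476.4, 4.2, 163.4]
tcp_rot: [[-0.065, 0.998, 0.001], [0.998, 0.065, -0.0], [-0.0, 0.001, -1.0]]
force: [0.7, -1.3, -0.1]
opening: 87.0
grasp_force: 0.0
```

>>> {"method": "move_arm", "body": {
  "plan": [
    [0,0,0,0,0,0,-1],
    [0,0,0,0,0,0,-1],
    [0,0,0,0,0,0,-1],
    [0,0,0,0,0,0,-1],
    [0,0,0,0,0,0,-1]
  ]
}}

```text
t: 31.63
position: [478.3, 6.7, 163.5]
tcp_rot: [[-0.066, 0.998, 0.0], [0.998, 0.066, -0.001], [-0.001, 0.0, -1.0]]
force: [0.4, 0.4, -0.5]
opening: 87.1
grasp_force: 0.0
```

Run:
```python
from h import *
import pickle
C3=pickle.load(open('pics/C3.pkl','rb')); print('nut old',loc(C3,[(242.5,80)],12).round(1))
to(463,-10,12,3.7)
C,im,d=shot('w12')
print('pred',proj(C,loc(C3,[(242.5,80)],12)).round(1))
H=cv2.cvtColor(im,cv2.COLOR_BGR2HSV)
cv2.imwrite('pics/c12.png',cv2.resize(im[60:260,220:420],None,fx=3,fy=3,interpolation=0))
Ct,t,_=shot('t12','top')
```

```text
nut old [[462.8 -11.3  12. ]]
pos [478.3   6.7 163.5] tilt [ 0.0002 -0.0007] turn 0.09 shift [-15.6 -16.3 151.5] n 3.6
pred [[302.2 201.3]]
```

View pics/c12.png

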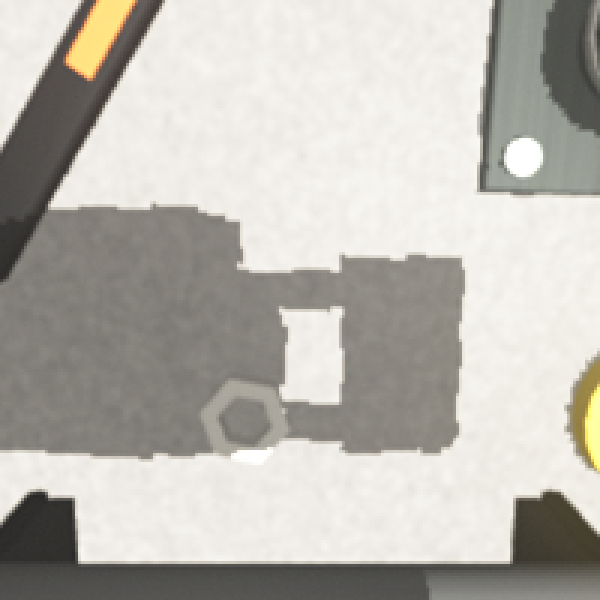

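Run:
```python
from h import *
C=cam('wrist'); P=loc(C,[(301.7,199.3)],12)[0]; print(P.round(1)); to(P[0],P[1],6,20)
c=np.array([(237,380),(277,389),(288,424),(257,454),(212,448),(200,412)])/3+[220,60]; Q=loc(C,c,12)[:,:2]-P[:2]; print(np.linalg.norm(Q,axis=1).round(1),(np.degrees(np.arctan2(Q[:,1],Q[:,0]))%60).round(1))
```

```text
[461.7  -9.4  12. ]
pos [478.1   6.4 163.3] tilt [-0.0002 -0.001 ] turn -16.23 shift [ -9.2 -20.7 157.3] n 3.8
[14.7 16.3 16.1 14.7 17.2 16.9] [44.7 46.5 55.4 50.7 46.6 56. ]
```

>>> {"method": "move_arm", "body": {
  "plan": [
    [0,0,0.02,0,0,-5.4,-1],
    [0,0,0.03,0,0,-5.4,-1],
    [0,0,0.03,0,0,-5.4,-0.6],
    [-0.009,-0.021,0.03,0,0,0,-0.3],
    [0,0,0.015,0,0,0,-0.1]
  ]
}}

```text
t: 32.15
position: [456.2, -12.1, 34.6]
tcp_rot: [[-0.339, 0.941, -0.008], [0.941, 0.339, -0.003], [0.0, -0.008, -1.0]]
force: [-1.2, -0.2, -0.0]
opening: 74.2
grasp_force: 0.0
```

>>> {"method": "move_arm", "body": {
  "plan": [
    [0,0,0.01,0,0,0,-0.1],
    [0,0,0,0,0,0,-0.1],
    [0,0,0,0,0,0,-0.1],
    [0,0,0,0,0,0,-0.1],
    [0,0,0,0,0,0,-0.1]
  ]
}}

```text
t: 32.57
position: [462.5, -9.4, 29.8]
tcp_rot: [[-0.341, 0.94, 0.003], [0.94, 0.341, 0.001], [-0.0, 0.003, -1.0]]
force: [0.8, -0.5, -0.7]
opening: 49.4
grasp_force: 0.0
```

Run:
```python
from h import *
to(461.7,-9.4,6,20)
```

```text
pos [462.5  -9.4  29.8] tilt [0.0028 0.0006] turn -0.07 shift [ 0.3 -0.8 23.8] n 0.6
```

>>> {"method": "move_arm", "body": {
  "plan": [
    [0,-0.0005,0.015,0,0,0,-0.1],
    [0,0,0.0085,0,0,0,-0.1],
    [0,0,0,0,0,0,-0.1],
    [0,0,0,0,0,0,1],
    [0,0,0,0,0,0,1]
  ]
}}

```text
t: 32.98
position: [460.9, -10.1, 5.5]
tcp_rot: [[-0.34, 0.94, 0.001], [0.94, 0.34, 0.0], [-0.0, 0.001, -1.0]]
force: [0.8, -0.6, 0.2]
opening: 40.9
grasp_force: 0.0
```

>>> {"method": "move_arm", "body": {
  "plan": [
    [0,0,0,0,0,0,1],
    [0,0,0,0,0,0,1],
    [0,0,0,0,0,0,1],
    [0,0,0,0,0,0,1],
    [0,0,0,0,0,0,1]
  ]
}}

```text
t: 33.4
position: [460.9, -10.0, 5.5]
tcp_rot: [[-0.34, 0.94, 0.001], [0.94, 0.34, 0.0], [0.0, 0.001, -1.0]]
force: [-0.9, 0.8, 3.4]
opening: 29.3
grasp_force: 40.0
```

>>> {"method": "move_arm", "body": {
  "plan": [
    [0,0,-0.01,0,0,0,1],
    [0,0,-0.03,0,0,0,1],
    [0,0,-0.035,0,0,0,1],
    [0,0,-0.035,0,0,0,1],
    [0,0,-0.007,0,0,0,1]
  ]
}}

```text
t: 33.82
position: [463.8, -10.2, 127.6]
tcp_rot: [[-0.34, 0.941, 0.009], [0.941, 0.34, 0.002], [-0.001, 0.009, -1.0]]
force: [1.7, 0.2, -0.1]
opening: 29.5
grasp_force: 40.0
```

>>> {"method": "move_arm", "body": {
  "plan": [
    [0.017,0.033,0,0,0,0,1],
    [0.0175,0.0335,0,0,0,0,1],
    [0.0175,0.0335,0,0,0,0,1],
    [0.0175,0.0335,0,0,0,0,1],
    [0.0175,0.034,0,0,0,0,1]
  ]
}}

```text
t: 34.23
position: [588.8, 130.2, 121.7]
tcp_rot: [[-0.34, 0.94, -0.001], [0.94, 0.34, -0.0], [0.0, -0.001, -1.0]]
force: [0.1, -0.0, -1.0]
opening: 29.1
grasp_force: 40.0
```

>>> {"method": "move_arm", "body": {
  "plan": [
    [0,0,0,0,0,0,1],
    [0,0,0,0,0,0,1],
    [0,0,0,0,0,0,1],
    [0,0,0,0,0,0,1],
    [0,0,0,0,0,0,1]
  ]
}}

```text
t: 34.65
position: [587.8, 127.2, 122.3]
tcp_rot: [[-0.338, 0.941, -0.0], [0.941, 0.338, 0.0], [0.0, 0.0, -1.0]]
force: [-0.1, 0.6, -0.5]
opening: 29.0
grasp_force: 40.0
```

Run:
```python
from h import *
to(589.3,130,110,20);s=sense();print(s['opening'],s['grasp_force'],s['force'])
C,im,d=shot('w13'); R=s['tcp_rot'];p=s['position']
for z in (-6,):
  f=lambda a,r:proj(C,p+R@np.array([r*np.cos(a),r*np.sin(a),z]))[0].round(1)
  print(z,'pred top',f(0,17.3),'L',f(-np.pi/2,15),'R',f(np.pi/2,15),'c',f(0,0),'holetop',f(0,9),f(-np.pi/2,9)[0],f(np.pi/2,9)[0])
print('tip',proj(C,[[589.3,130,88]]).round(1))
cv2.imwrite('pics/c13.png',cv2.resize(im[110:260,230:400],None,fx=4,fy=4,interpolation=0))
g=cv2.cvtColor(im,cv2.COLOR_BGR2GRAY); print(g[205:252,317].tolist()); print(g[238,270:365].tolist())
```

```text
pos [587.8 127.2 122.3] tilt [-0.      0.0003] turn -0.23 shift [ 2.1  2.4 12.3] n 0.3
29.04952525051886 39.99934536404908 [-0.12503176  0.61160834 -0.49147915]
-6 pred top [316.9 216.2] L [291.  244.6] R [342.8 244.6] c [316.9 244.6] holetop [316.9 230. ] 301.4 332.5
tip [[320.4 218.8]]
[123, 124, 125, 127, 131, 129, 117, 108, 109, 111, 107, 109, 129, 153, 157, 157, 156, 157, 157, 157, 157, 158, 157, 143, 113, 94, 92, 95, 93, 73, 41, 33, 38, 37, 37, 48, 54, 54, 57, 118, 210, 240, 194, 71, 56, 63, 64]
[239, 219, 147, 61, 28, 28, 29, 29, 30, 31, 29, 31, 34, 35, 33, 36, 34, 34, 35, 35, 32, 35, 78, 140, 160, 159, 157, 158, 156, 156, 159, 157, 120, 72, 42, 34, 35, 37, 37, 38, 37, 35, 36, 37, 38, 36, 38, 37, 38, 38, 38, 38, 38, 37, 39, 39, 37, 38, 39, 37, 38, 37, 67, 127, 152, 157, 157, 157, 158, 157, 157, 159, 157, 109, 52, 36, 36, 37, 37, 36, 37, 37, 37, 37, 37, 32, 34, 35, 33, 32, 35, 31, 36, 99, 184]
```

View pics/c13.png

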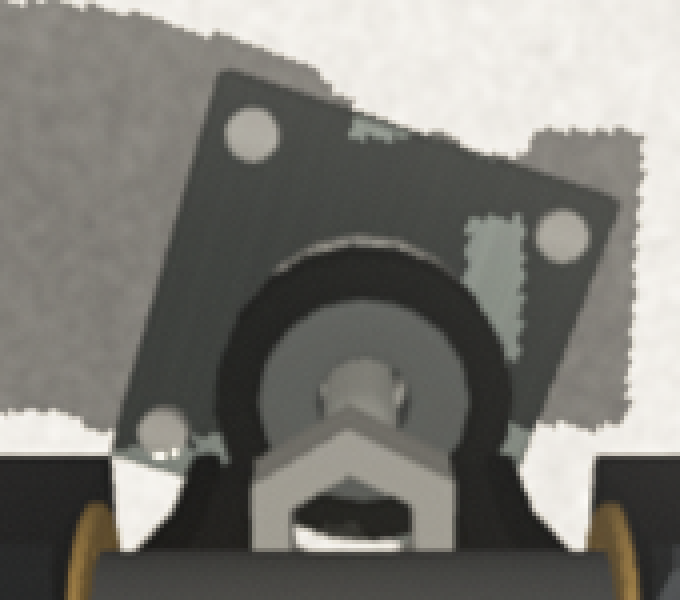

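>>> {"method": "move_arm", "body": {
  "plan": [
    [0.0012,0.0019,0.01,0,0,0,1],
    [0,0,0,0,0,0,1],
    [0,0,0,0,0,0,1],
    [0,0,0,0,0,0,1],
    [0,0,0,0,0,0,1]
  ]
}}

```text
t: 35.12
position: [589.7, 130.4, 112.0]
tcp_rot: [[-0.34, 0.94, 0.0], [0.94, 0.34, 0.0], [0.0, 0.0, -1.0]]
force: [0.3, -0.8, -0.9]
opening: 29.6
grasp_force: 40.0
```

>>> {"method": "move_arm", "body": {
  "plan": [
    [0,0,0,0,0,0,1]
  ]
}}

```text
t: 35.2
position: [589.8, 130.5, 112.2]
tcp_rot: [[-0.34, 0.94, 0.0], [0.94, 0.34, 0.0], [0.0, 0.0, -1.0]]
force: [1.3, -0.7, -0.0]
opening: 29.3
grasp_force: 40.0
```

>>> {"method": "move_arm", "body": {
  "plan": [
    [-0.0011,-0.0011,0.006,0,0,0,1],
    [0,0,0.01,0,0,0,1],
    [0,0,0.01,0,0,0,1],
    [0,0,0.008,0,0,0,1],
    [0,0,0.005,0,0,0,1]
  ]
}}

```text
t: 35.62
position: [587.9, 128.8, 70.9]
tcp_rot: [[-0.34, 0.94, -0.003], [0.94, 0.34, -0.001], [-0.0, -0.003, -1.0]]
force: [-0.5, -0.4, -0.7]
opening: 29.3
grasp_force: 40.0
```

>>> {"method": "move_arm", "body": {
  "plan": [
    [0,0,0.001,0,0,0,1],
    [0,0,0,0,0,0,1],
    [0,0,0,0,0,0,1],
    [0,0,0,0,0,0,1],
    [0,0,0,0,0,0,1]
  ]
}}

```text
t: 36.03
position: [589.5, 129.2, 72.5]
tcp_rot: [[-0.34, 0.94, 0.001], [0.94, 0.34, 0.0], [0.0, 0.001, -1.0]]
force: [0.0, -0.3, -0.9]
opening: 29.3
grasp_force: 40.0
```

>>> {"method": "move_arm", "body": {
  "plan": [
    [0,0,0.0028,0,0,0,1],
    [0,0,0,0,0,0,1],
    [0,0,0,0,0,0,-1],
    [0,0,0,0,0,0,-1],
    [0,0,0,0,0,0,-1]
  ]
}}

```text
t: 36.45
position: [588.9, 129.1, 69.1]
tcp_rot: [[-0.34, 0.94, -0.0], [0.94, 0.34, 0.0], [0.0, -0.0, -1.0]]
force: [0.9, -0.8, -0.1]
opening: 41.6
grasp_force: 0.0
```

>>> {"method": "move_arm", "body": {
  "plan": [
    [0,0,0,0,0,0,-1],
    [0,0,0,0,0,0,-1],
    [0,0,-0.02,0,0,5.4,-1],
    [0,0,-0.035,0,0,5.4,-1],
    [0,0,-0.035,0,0,5.4,-1]
  ]
}}

```text
t: 36.87
position: [587.8, 128.7, 158.9]
tcp_rot: [[-0.06, 0.998, -0.003], [0.998, 0.059, -0.001], [-0.001, -0.003, -1.0]]
force: [-0.2, 1.1, 1.1]
opening: 74.5
grasp_force: 0.0
```

>>> {"method": "move_arm", "body": {
  "plan": [
    [0,0,-0.03,0,0,0,-1],
    [0,0,0,0,0,0,-1],
    [0,0,0,0,0,0,-1],
    [0,0,0,0,0,0,-1],
    [0,0,0,0,0,0,-1]
  ]
}}

```text
t: 37.28
position: [588.0, 129.0, 187.6]
tcp_rot: [[-0.065, 0.998, -0.002], [0.998, 0.065, -0.001], [-0.001, -0.003, -1.0]]
force: [-0.6, -0.8, -0.0]
opening: 86.6
grasp_force: 0.0
```

```bash
cat >> h.py <<'E'
def cloud(C,d):
    K,D,R,p=C; v,u=np.nonzero(d>0); q=cv2.undistortPoints(np.c_[u,v].astype(float).reshape(-1,1,2),K,D).reshape(-1,2)
    z=d[v,u][:,None]; P=np.full(d.shape+(3,),np.nan); P[v,u]=p+(np.c_[q[:,0],-q[:,1],-np.ones(len(q))]*z)@R.T; return P
E
python3 - <<'E'
from h import *
to(395,345.7,16,3.7)
C,im,d=shot('w14'); P=cloud(C,d); P=P[:235].reshape(-1,3); P=P[~np.isnan(P[:,0])]
for lo,hi in ((35,45),(46,60),(61,67),(72,80),(82,92)):
    q=P[(abs(P[:,2]-(lo+hi)/2)<(hi-lo)/2)&(np.hypot(P[:,0]-589.3,P[:,1]-130)<45)]
    if len(q): print(lo,hi,len(q),np.median(q[:,2]).round(1),q.min(0).round(1),q.max(0).round(1),((q.min(0)+q.max(0))/2).round(1))
E
```

```text
pos [588.  129.  187.6] tilt [-0.0025 -0.0008] turn 0.0 shift [ 228.7 -178.6  171.6] n 5.5
35 45 26 36.9 [570.9 124.1  35.7] [597.7 157.2  44.7] [584.3 140.7  40.2]
46 60 88 54.9 [564.1 106.2  46.5] [615.7 157.8  60. ] [589.9 132.   53.2]
61 67 1718 63.2 [560.9  98.8  61. ] [619.5 157.8  66.9] [590.2 128.3  64. ]
72 80 574 75.5 [572.9 113.1  72.1] [606.4 144.5  79.8] [589.7 128.8  76. ]
82 92 147 86.3 [582.8 123.   82. ] [595.3 135.9  89. ] [589.  129.5  85.5]
```

>>> {"method": "move_arm", "body": {
  "plan": [
    [0.0325,-0.0255,0,0,0,0,-1],
    [0.0325,-0.0255,0,0,0,0,-1],
    [0.0325,-0.0255,0,0,0,0,-1],
    [0.0325,-0.0255,0,0,0,0,-1],
    [0.0325,-0.0255,0,0,0,0,-1]
  ]
}}

```text
t: 37.75
position: [449.2, 283.7, 188.0]
tcp_rot: [[-0.064, 0.998, -0.001], [0.998, 0.064, -0.001], [-0.001, -0.001, -1.0]]
force: [0.9, 0.9, -0.8]
opening: 87.1
grasp_force: 0.0
```

>>> {"method": "move_arm", "body": {
  "plan": [
    [0.0325,-0.0255,0,0,0,0,-1],
    [0.0335,-0.0255,0,0,0,0,-1],
    [0,0,0,0,0,0,-1],
    [0,0,0,0,0,0,-1],
    [0,0,0,0,0,0,-1]
  ]
}}

```text
t: 38.17
position: [396.4, 344.6, 188.3]
tcp_rot: [[-0.065, 0.998, -0.0], [0.998, 0.065, -0.002], [-0.002, -0.001, -1.0]]
force: [0.0, -0.3, 1.0]
opening: 87.3
grasp_force: 0.0
```

>>> {"method": "move_arm", "body": {
  "plan": [
    [0,0,0,0,0,0,-1],
    [0,0,0,0,0,0,-1]
  ]
}}

```text
t: 38.33
position: [397.6, 343.8, 188.9]
tcp_rot: [[-0.061, 0.998, -0.0], [0.998, 0.061, -0.001], [-0.001, -0.0, -1.0]]
force: [-0.0, 0.2, -0.8]
opening: 87.3
grasp_force: 0.0
```

Run:
```python
from h import *
to(395,345.7,15.5,3.7)
C,im,d=shot('w15'); P=cloud(C,d); P=P[:222].reshape(-1,3); P=P[~np.isnan(P[:,0])]
q=P[(abs(P[:,2]-38)<4)&(np.hypot(P[:,0]-395,P[:,1]-346)<90)]; print(len(q),q.min(0).round(1),q.max(0).round(1),np.median(q,0))
b=P[(abs(P[:,2]-10)<4)&(np.hypot(P[:,0]-395,P[:,1]-346)<200)]; print(len(b),b.min(0).round(1),b.max(0).round(1))
for y in (350,370,390): 
    k=q[abs(q[:,1]-y)<8]; print(y,len(k),k[:,0].mean() if len(k) else 0)
```

```text
pos [397.6 343.8 188.9] tilt [-0.     -0.0007] turn -0.18 shift [  2.1  -2.5 173.4] n 4.2
795 [387.6 312.6  34.3] [404.8 381.8  39.6] [396.12754721 348.51920181  37.49690638]
22723 [224.3 288.7   6. ] [583.7 489.9  14. ]
350 188 396.0608488615974
370 191 394.8283840685657
390 0 0
```

>>> {"method": "move_arm", "body": {
  "plan": [
    [0.002,-0.0025,0.037,0,0,0,-1],
    [0,0,0.037,0,0,0,-1],
    [0,0,0.037,0,0,0,-1],
    [0,0,0.03,0,0,0,-1],
    [0,0,0.02,0,0,0,-1]
  ]
}}

```text
t: 38.8
position: [393.1, 344.8, 25.0]
tcp_rot: [[-0.062, 0.998, -0.002], [0.998, 0.062, -0.003], [-0.003, -0.003, -1.0]]
force: [-0.3, -0.4, 1.1]
opening: 87.2
grasp_force: 0.0
```

>>> {"method": "move_arm", "body": {
  "plan": [
    [0,0,0,0,0,0,-1],
    [0,0,0,0,0,0,-1],
    [0,0,0,0,0,0,-1],
    [0,0,0,0,0,0,-1],
    [0,0,0,0,0,0,-1]
  ]
}}

```text
t: 39.22
position: [395.0, 348.1, 30.0]
tcp_rot: [[-0.064, 0.998, 0.002], [0.998, 0.064, 0.003], [0.003, 0.002, -1.0]]
force: [0.4, -0.4, -0.1]
opening: 86.9
grasp_force: 0.0
```

Run:
```python
from h import *
import pickle
to(395,345.7,15.5,3.7)
Q=[]
for k in (3,4):
    C=pickle.load(open(f'pics/C{k}.pkl','rb')); d=np.load(f'pics/w{k}.npy'); im=cv2.imread(f'pics/w{k}.png').astype(int)
    P=cloud(C,d); m=(abs(P[...,2]-45)<2)&(im[...,0]>im[...,2]+30); m[246:]=0; q=P[m]; q=q[(np.hypot(q[:,0]-588,q[:,1]+236)<180)]
    a=np.radians(3.7); X=np.array([np.cos(a),np.sin(a)]);Y=np.array([-np.sin(a),np.cos(a)]); c=q[:,:2]-[588,-236]
    print(k,len(q),'x',np.percentile(c@X,[.5,99.5]).round(1),'y',np.percentile(c@Y,[.5,99.5]).round(1)); Q.append(q)
    for s in (-1,1):
        e=c[(s*(c@X)>66)]; print('edge',s,len(e),np.degrees(np.polyfit(e@Y,e@X,1)[0]).round(2))
```

```text
pos [395.  348.1  30. ] tilt [0.0021 0.0028] turn -0.03 shift [-2.4 -0.2 14.5] n 0.3
3 926 x [-75.6  72.2] y [ 50.4 129.8]
edge -1 263 0.26
edge 1 200 -1.28
4 2450 x [-75.3  75.4] y [-128.9  118.1]
edge -1 1001 -0.95
edge 1 1035 -0.78
```

>>> {"method": "move_arm", "body": {
  "plan": [
    [-0.0023,0,0.008,0,0,0,-1],
    [0,0,0.006,0,0,0,1],
    [0,0,0,0,0,0,1],
    [0,0,0,0,0,0,1],
    [0,0,0,0,0,0,1]
  ]
}}

```text
t: 39.63
position: [394.0, 344.8, 14.1]
tcp_rot: [[-0.064, 0.998, -0.0], [0.998, 0.064, -0.0], [-0.0, -0.0, -1.0]]
force: [0.2, -1.0, 0.4]
opening: 68.1
grasp_force: 0.0
```

>>> {"method": "move_arm", "body": {
  "plan": [
    [0,0,0,0,0,0,1],
    [0,0,0,0,0,0,1],
    [0,0,0,0,0,0,1],
    [0,0,0,0,0,0,1],
    [0,0,0,0,0,0,1]
  ]
}}

```text
t: 40.05
position: [394.0, 344.9, 14.3]
tcp_rot: [[-0.064, 0.998, 0.0], [0.998, 0.064, 0.0], [0.0, 0.0, -1.0]]
force: [0.2, 0.3, 0.5]
opening: 34.8
grasp_force: 0.0
```

>>> {"method": "move_arm", "body": {
  "plan": [
    [0,0,0,0,0,0,1],
    [0,0,0,0,0,0,1],
    [0,0,0,0,0,0,1],
    [0,0,0,0,0,0,1],
    [0,0,0,0,0,0,1]
  ]
}}

```text
t: 40.47
position: [394.2, 344.9, 14.2]
tcp_rot: [[-0.064, 0.998, 0.0], [0.998, 0.064, 0.0], [0.0, 0.0, -1.0]]
force: [0.9, 0.0, -0.5]
opening: 13.8
grasp_force: 40.0
```

>>> {"method": "move_arm", "body": {
  "plan": [
    [0,0,-0.01,0,0,0,1],
    [0,0,-0.03,0,0,0,1],
    [0,0,-0.035,0,0,0,1],
    [0,0,-0.04,0,0,0,1],
    [0,0,-0.04,0,0,0,1]
  ]
}}

```text
t: 40.88
position: [393.3, 343.8, 170.8]
tcp_rot: [[-0.064, 0.998, -0.001], [0.998, 0.064, -0.001], [-0.001, -0.001, -1.0]]
force: [-0.2, 0.6, -2.5]
opening: 13.8
grasp_force: 40.0
```

Run:
```python
from h import *
to(587.8,-236.6,200,3.7);s=sense();print(s['opening'],s['grasp_force'],s['force'])
```

```text
pos [393.3 343.8 170.8] tilt [-0.0011 -0.0014] turn -0.04 shift [-591.8  156.6  -29.2] n 14.2
13.757557655192361 39.99805728904903 [-0.21321025  0.55052559 -2.45190701]
```

>>> {"method": "move_arm", "body": {
  "plan": [
    [-0.02,0.005,0,0,0,0,1],
    [-0.037,0.0098,0,0,0,0,1],
    [-0.037,0.0098,0,0,0,0,1],
    [-0.037,0.0098,0,0,0,0,1],
    [-0.037,0.0098,0,0,0,0,1]
  ]
}}

```text
t: 41.3
position: [448.7, 178.1, 169.6]
tcp_rot: [[-0.065, 0.998, -0.0], [0.998, 0.065, 0.001], [0.001, -0.0, -1.0]]
force: [1.5, -0.0, -2.1]
opening: 13.8
grasp_force: 40.0
```

>>> {"method": "move_arm", "body": {
  "plan": [
    [-0.037,0.0098,0,0,0,0,1],
    [-0.037,0.0098,0,0,0,0,1],
    [-0.037,0.0098,0,0,0,0,1],
    [-0.037,0.0098,0,0,0,0,1],
    [-0.037,0.0098,0,0,0,0,1]
  ]
}}

```text
t: 41.72
position: [509.5, -3.3, 169.7]
tcp_rot: [[-0.064, 0.998, 0.0], [0.998, 0.064, 0.001], [0.001, 0.0, -1.0]]
force: [1.1, 0.3, -2.6]
opening: 13.6
grasp_force: 40.0
```

>>> {"method": "move_arm", "body": {
  "plan": [
    [-0.037,0.0098,0,0,0,0,1],
    [-0.037,0.0098,0,0,0,0,1],
    [-0.037,0.0098,0,0,0,0,1],
    [-0.037,0.0098,0,0,0,0,1],
    [-0.037,0.0098,0,0,0,0,1]
  ]
}}

```text
t: 42.13
position: [570.6, -184.0, 169.4]
tcp_rot: [[-0.065, 0.998, -0.0], [0.998, 0.065, 0.001], [0.001, -0.0, -1.0]]
force: [-0.2, 0.4, -2.4]
opening: 13.5
grasp_force: 40.0
```

>>> {"method": "move_arm", "body": {
  "plan": [
    [-0.037,0.0098,0,0,0,0,1],
    [-0.018,0.005,0,0,0,-0.8,1],
    [0,0,0.03,0,0,0,1],
    [0,0,0.03,0,0,0,1],
    [0,0,0.02,0,0,0,1]
  ]
}}

```text
t: 42.55
position: [587.4, -236.5, 86.7]
tcp_rot: [[-0.077, 0.997, -0.003], [0.997, 0.077, 0.002], [0.002, -0.003, -1.0]]
force: [-0.1, 0.4, -2.9]
opening: 13.6
grasp_force: 40.0
```

>>> {"method": "move_arm", "body": {
  "plan": [
    [0,0,0,0,0,0,1],
    [0,0,0,0,0,0,1],
    [0,0,0,0,0,0,1],
    [0,0,0,0,0,0,1],
    [0,0,0,0,0,0,1]
  ]
}}

```text
t: 42.97
position: [589.9, -237.2, 91.1]
tcp_rot: [[-0.079, 0.997, 0.003], [0.997, 0.079, -0.0], [-0.001, 0.003, -1.0]]
force: [0.2, 0.3, -2.1]
opening: 13.5
grasp_force: 40.0
```

Run:
```python
from h import *
to(587.8,-237.4,53.2,4.5);s=sense();print(s['opening'],s['grasp_force'],s['force'])
C,im,d=shot('w16'); P=cloud(C,d)[:240].reshape(-1,3); P=P[~np.isnan(P[:,0])]
zl=s['position'][2]-8.2+4
a=np.radians(4.5); X=np.array([np.cos(a),np.sin(a)]);Y=np.array([-np.sin(a),np.cos(a)])
q=P[(abs(P[:,2]-zl)<5)]; c=q[:,:2]-s['position'][:2]; c=c[(abs(c@X)<95)&(abs(c@Y)<160)]
print(len(c),np.percentile(c@X,[.5,99.5]),np.percentile(c@Y,[.5,99.5]))
for sg in (-1,1):
    e=c[(sg*(c@X)>77)&(abs(c@Y-70)<60)]; print('edge',sg,len(e),np.degrees(np.polyfit(e@Y,e@X,1)[0]).round(2))
# height tilt
q=q[:, :]; A=np.c_[c,np.ones(len(c))]
```

```text
pos [ 589.9 -237.2   91.1] tilt [ 0.003  -0.0005] turn 0.01 shift [-0.1 -2.2 37.9] n 0.9
13.453751694302074 39.99839865602553 [ 0.23400953  0.29360438 -2.13013808]
63611 [-78.53183526  79.05939777] [  9.29076689 128.11562771]
edge -1 947 -0.04
edge 1 1140 -0.01
```

>>> {"method": "move_arm", "body": {
  "plan": [
    [0,-0.0015,0.012,0,0,0,1],
    [0,0,0.01,0,0,0,1],
    [0,0,0,0,0,0,1],
    [0,0,0,0,0,0,1],
    [0,0,0,0,0,0,1]
  ]
}}

```text
t: 43.43
position: [587.2, -237.0, 66.8]
tcp_rot: [[-0.078, 0.997, -0.001], [0.997, 0.078, -0.0], [0.0, -0.001, -1.0]]
force: [0.1, -0.3, -1.2]
opening: 14.0
grasp_force: 40.0
```

>>> {"method": "move_arm", "body": {
  "plan": [
    [0,0,0,0,0,0,1],
    [0,0,0,0,0,0,1],
    [0,0,0,0,0,0,1]
  ]
}}

```text
t: 43.68
position: [587.6, -237.1, 67.5]
tcp_rot: [[-0.078, 0.997, 0.001], [0.997, 0.078, -0.0], [-0.0, 0.001, -1.0]]
force: [-0.1, 0.2, -1.6]
opening: 13.8
grasp_force: 40.0
```

Run:
```python
from h import *
to(587.8,-237.4,53.2,4.5)
C,im,d=shot('w17'); s=sense(); u=proj(C,[s['position']+s['tcp_rot']@[136.5,0,5]]); print(u)
P=cloud(C,d)[:240].reshape(-1,3); P=P[~np.isnan(P[:,0])]
zl=s['position'][2]-4.2; Y=s['tcp_rot'][:2,0]; X=s['tcp_rot'][:2,1]
q=P[(abs(P[:,2]-zl)<3)]; c=q[:,:2]-s['position'][:2]; c=c[(abs(c@X)<60)&(abs(c@Y)<160)]; print((c@Y).max())
```

```text
pos [ 587.6 -237.1   67.5] tilt [ 0.0006 -0.0001] turn -0.01 shift [-0.3  0.2 14.3] n 0.3
[[316.58020651 -18.59246671]]
129.05641598765303
```

>>> {"method": "move_arm", "body": {
  "plan": [
    [0,0,0.004,0,0,0,1],
    [0,0,0.003,0,0,0,1],
    [0,0,0.003,0,0,0,1],
    [0,0,0.002,0,0,0,1],
    [0,0,0,0,0,0,1]
  ]
}}

```text
t: 44.15
position: [586.9, -236.7, 54.3]
tcp_rot: [[-0.078, 0.997, -0.001], [0.997, 0.078, 0.0], [0.0, -0.001, -1.0]]
force: [0.3, -0.6, -2.8]
opening: 13.7
grasp_force: 40.0
```

>>> {"method": "move_arm", "body": {
  "plan": [
    [0,0,0.001,0,0,0,1],
    [0,0,0.001,0,0,0,1],
    [0,0,0,0,0,0,1],
    [0,0,0,0,0,0,1],
    [0,0,0,0,0,0,1]
  ]
}}

```text
t: 44.57
position: [587.5, -237.1, 53.3]
tcp_rot: [[-0.078, 0.997, 0.0], [0.997, 0.078, -0.0], [-0.0, 0.0, -1.0]]
force: [0.1, 0.0, -2.3]
opening: 13.6
grasp_force: 40.0
```

>>> {"method": "move_arm", "body": {
  "plan": [
    [0,0,0.001,0,0,0,1],
    [0,0,0,0,0,0,1],
    [0,0,0,0,0,0,1]
  ]
}}

```text
t: 44.82
position: [587.5, -237.1, 53.3]
tcp_rot: [[-0.078, 0.997, 0.001], [0.997, 0.078, 0.001], [0.0, 0.001, -1.0]]
force: [-2.2, 1.3, 5.5]
opening: 13.5
grasp_force: 40.0
```

>>> {"method": "move_arm", "body": {
  "plan": [
    [0,0,0.001,0,0,0,1],
    [0,0,0,0,0,0,1],
    [0,0,0,0,0,0,1]
  ]
}}

```text
t: 45.07
position: [587.5, -237.0, 53.3]
tcp_rot: [[-0.078, 0.997, 0.001], [0.997, 0.078, 0.001], [0.001, 0.001, -1.0]]
force: [-4.4, 2.1, 10.0]
opening: 13.6
grasp_force: 40.0
```

>>> {"method": "move_arm", "body": {
  "plan": [
    [0,0,-0.0015,0,0,0,1],
    [0,0,0,0,0,0,-1],
    [0,0,0,0,0,0,-1],
    [0,0,0,0,0,0,-1],
    [0,0,0,0,0,0,-1]
  ]
}}

```text
t: 45.48
position: [587.4, -237.0, 52.5]
tcp_rot: [[-0.078, 0.997, 0.0], [0.997, 0.078, -0.0], [-0.0, 0.0, -1.0]]
force: [0.9, 0.2, -0.6]
opening: 32.9
grasp_force: 0.0
```

>>> {"method": "move_arm", "body": {
  "plan": [
    [0,0,0,0,0,0,-1],
    [0,0,0,0,0,0,-1],
    [0,0,0,0,0,0,-1],
    [0,0,0,0,0,0,-1],
    [0,0,-0.02,0,0,0,-1]
  ]
}}

```text
t: 45.9
position: [584.9, -235.5, 69.3]
tcp_rot: [[-0.078, 0.997, -0.006], [0.997, 0.078, 0.002], [0.002, -0.006, -1.0]]
force: [-0.4, 0.8, 0.2]
opening: 66.0
grasp_force: 0.0
```

>>> {"method": "move_arm", "body": {
  "plan": [
    [0,0,-0.04,0,0,0,-1],
    [-0.015,0,-0.04,0,0,0,-1],
    [-0.015,0,-0.04,0,0,0,-1],
    [-0.015,0,-0.035,0,0,0,-1],
    [-0.015,0,0,0,0,0,-1]
  ]
}}

```text
t: 46.32
position: [595.0, -299.1, 234.4]
tcp_rot: [[-0.079, 0.997, 0.012], [0.997, 0.079, -0.005], [-0.006, 0.011, -1.0]]
force: [1.1, -0.8, -0.2]
opening: 86.3
grasp_force: 0.0
```

>>> {"method": "move_arm", "body": {
  "plan": [
    [0,0,0,0,0,0,-1],
    [0,0,0,0,0,0,-1],
    [0,0,0,0,0,0,-1],
    [0,0,0,0,0,0,-1],
    [0,0,0,0,0,0,-1]
  ]
}}

```text
t: 46.73
position: [592.0, -294.4, 224.4]
tcp_rot: [[-0.08, 0.997, -0.002], [0.997, 0.08, 0.001], [0.002, -0.002, -1.0]]
force: [0.3, -0.2, -0.1]
opening: 87.4
grasp_force: 0.0
```

Run:
```python
from h import *
C,im,d=shot('w18'); s=sense(); print(s['position'])
P=cloud(C,d)[:240].reshape(-1,3); P=P[~np.isnan(P[:,0])]
a=np.radians(4.5); X=np.array([np.cos(a),np.sin(a)]);Y=np.array([-np.sin(a),np.cos(a)])
q=P[abs(P[:,2]-49)<6]; c=q[:,:2]-[588,-235.7]; k=(abs(c@X)<90)&(abs(c@Y)<150); q,c=q[k],c[k]
print(len(q),'x',np.percentile(c@X,[.3,99.7]).round(1),'ymax',np.percentile(c@Y,[.3,99.7]).round(1))
A=np.c_[c,np.ones(len(c))]; print('plane',np.linalg.lstsq(A,q[:,2],rcond=None)[0].round(4))
h=P[abs(P[:,2]-77)<3]; ch=h[:,:2]-[588,-235.7]; k=np.hypot(*ch.T)<60; ch=ch[k]; print('handle',len(ch),(ch@X).mean(),(ch@Y).max())
# stack from top & scene cameras' depth
for n in ('scene',):
    C,im,d=shot('z_'+n,n); P=cloud(C,d).reshape(-1,3); P=P[~np.isnan(P[:,0])]; r=np.hypot(P[:,0]-589.3,P[:,1]-130)
    for lo,hi in ((60,68),(72,80)): 
        q=P[(P[:,2]>lo)&(P[:,2]<hi)&(r<45)]; print(n,lo,len(q),q.mean(0).round(1) if len(q) else '')
```

```text
[ 591.98540381 -294.66861957  224.65921536]
33038 x [-79.4  79.3] ymax [-130.6  131.2]
plane [9.0000e-04 1.0000e-04 4.8735e+01]
handle 882 -0.034148827067702274 35.08684442846753
scene 60 74 [591.3 120.5  62.8]
scene 72 25 [592.  123.8  75.4]
```

```bash
python3 -c "
from bench import *
print(job_done())"
```

```text
the job is handed in; nothing more can be done
None
```

The castor is back together and the job is handed in; no verdict came back. The two spacers found in the tub (56 mm, then 32 mm), the wheel and the nut are on the axle, with the wheel and nut measured seated and centred; the lid is flat and centred on the empty tub.

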